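Load a sample tube into the box with the locking lid stay

ROBOT

A 6-joint arm with a two-finger parallel gripper is mounted at the origin on a cart in front of the work surface, level with it; the furniture and walls round the work are solid. World frame = base frame: x ahead of the robot, y to its left, z up, the work surface at z = 0. Lengths are in m, angles in rad, forces in N, time in s.
With the tool pointing down it reaches from about 0.35 to 0.85 m from the base axis. Payload 8.1 kg.
Tool frame: the origin (TCP) lies on the centre line of the jaws, within the pads' length; the fingertips stand bot.tips_ahead ahead of it and the grasp point (between the pads) lies 6 mm ahead of it (bot.tips_ahead is the distance from the TCP to the fingertips, in m); z points along the fingers, y is the line along which they close (so a half turn about z gives the same grasp; the last joint's range is limited). The gripper opens to 85 mm and grips with 20 to 120 N. Pads are 22 mm wide; open, the fingers measure 114 mm over their backs; the gripper's body (76 mm by 85 mm) begins 54 mm behind the grasp point. The pads swing forward as they close: fully open they stand 13 mm farther back than shut.
Start: joints at [1.043, 0.13, 1.488, -0, 1.523, -0.085], TCP at [0.257, 0.542, 0.219] pointing down, gripper open.
Joint ranges: [-2.96, 2.96], [-0.89, 2.26], [0.02, 2.5], [-1.34, 4.48], [0, 2.73], [-2.66, 2.66]. Speed limits (rad/s): [2.39, 2.39, 2.79, 3.14, 3.14, 3.14].

INTERFACE

Orientations are given as a 3x3 rotation matrix whose columns are the frame's x, y, z axes.
In Python, from workcell import bot gives the robot as it stands.
- The arm moves only by the tool play_rows, never from a script. Its arguments are lists of equal length, an entry for each row: "rot": the turn, a rotation vector about the tool's x, y, z in degrees, a list of three; "slide": the shift along the tool's x, y, z in m, a list of three; "grip": the finger opening in m, from 0 to 0.0854. A call has 1 to 5 rows; each row is the pose to reach, as a shift and turn from the pose commanded when the call began, along the tool's axes at that moment; what a row does not reach only later rows make up. A row lasts 1/10 s, in which the tool goes at most 50 mm and 8.59 degrees, less where a joint would pass 70% of its speed; a pose out of reach is approached as far as the arm can. A call with a gripper value outside its range is refused whole. The fingers move at their own pace and stop on an object; the grip force is fixed at half the most. Time passes only in rows, so rows that repeat a pose let the fingers close. It gives the time, the measured TCP pose, the force, the opening and the grip force at its end, in the units of the state.
- bot.observe(): the state, without advancing time (a new reading comes with each control period).
- bot.grab_frame(name): name is "scene" or "side" or "wrist"; returns (picture, depth): 420x560x3 uint8, red, green, blue; 420x560 float32, m along the optical axis (not along the pixel's ray), 0 where there is no reading.
- bot.calibration(name): a dict with "fx", "fy", "cx", "cy" (pixels), "R" (3x3) and "t" (3): a world point X has camera coordinates R X + t; the wrist camera has in their place "tool_from_camera" (4x4, takes a point from camera to tool coordinates, whose origin is the TCP and whose axes are the flange's). Camera axes: x right, y down, z forward; pixel columns grow to the right and rows downward; lengths in m; the calibration is good to about 2 mm. A picture is of the moment at which its call begins: read the wrist's pose just before it. calibration takes no time and is no camera call.
- bot.hand_in(): hands the job in; it is judged then, once.
The state is a dict: "time_s": time; "joint_positions": joint angles; "qvel": joint speeds; "tau": joint torques, N m; "tool_pos": TCP position; "orientation": TCP orientation; "ft_force": force on the tool from outside, world axes, zero at the start; "moment": the same for the moment, N m; "finger_gap": finger opening in m; "finger_force": force on a finger pad.
Only numpy, scipy, OpenCV 4.12 (cv2) and the standard library are available. Lean on these libraries where they do the work, as an engineer would, in place of code of your own. Each camera call takes 0.05 s, during which the arm holds its last target. There are 200 camera calls.

TASK

Raise the lid of the grey sample box by its handle, gently, until the folding stay at its side locks, and let go so that the stay holds it. Stand the blue sample tube upright inside the box without dropping it. Then press the stay's knee back through its lock and let the lid sink fully shut without slamming it; do not strain the stay at any time, and leave the beakers and the grey vial where they are.

Things in the scene. Friction and masses are not known exactly. Their poses are not given: they have to be found in the camera images.
- box: Fixed grey sheet-metal box, 190 (x) x 200 (y) x 110 mm high, walls and floor 6 mm, open top under the lid. Origin: centre of its underside on the bench; z up, x points to the hinge side (away from the robot), y to its left. The lid is hinged along the far rim (x +95 mm, z 115 mm); the folding stay is outside the right wall (y -110 mm).
- lid (a joint): Lid angle, rad: 0 shut, grows as the front edge rises. Lid 190 x 200 x 8 mm, 0.7 kg, slow damper (0.8 N m s/rad): let go anywhere short of the lock it sinks shut by itself. Stay runs straight between 1.11 and 1.36, different each time, and lets it go no farther; let go there, it drops back 0.03 and stands locked.
- lid_handle (a point): Middle of the lid's handle: a round steel bar 10 mm thick, 100 mm long, parallel to the box's y, on two posts, its centre 35 mm above the lid's top. With the lid shut it is 165 mm in front of the hinge axis and 39 mm above it. Its x, y, z are the lid's axes.
- stay_foot (a point): Lower pivot of the stay: a bolt clamped in a slotted rail on the box's right wall, 150 mm (plus or minus 9) in front of the hinge axis and 20 mm below it. Its upper pivot is likewise set anywhere along 24 mm of the lid's edge, so the lock angle must be found by feel. The clamp slips when the stay is pulled or pushed along the rail by 22 N (about 18 N at the handle once the stay is straight).
- knee_pin (a point): Middle of the steel pin on the stay's knee: 14 mm thick, 40 mm long, pointing out from the box's right side (box -y), pin axis along box y; this point is 34 mm outside the right wall. Lid shut: pin hangs low by the wall. Locked: about 15 mm over centre to the front and up; 1 to 2 N holds it. Pressed 50 mm along box +x and down (45 deg), the lid's weight then folds it on; the lid sinks in 2 to 4 s.
- tube: Loose blue capped sample tube standing on its foot, 25 mm across, 68 mm tall, about 30 g. Origin: centre of its underside; z up along the tube.
- tall_beaker: Bystander: loose 250 ml glass beaker, 73 x 70 x 94 mm, upright. Origin: centre of its underside.
- vial: Bystander: loose grey vial with black cap lying on the bench, 25 x 68 x 25 mm. Origin: centre of its underside, y along the vial.
- small_beaker: Bystander: loose small glass beaker, 52 x 52 x 72 mm, upright, left of the box. Origin: centre of its underside.
Mind the look-alikes: they are no part of the job. There is more than one size of the tube; the job needs the smallest.

How it is judged:
By the outcome, as a careful person would: the job done as asked, in the order asked, and still so for the second after the job is handed in, with the robot touching nothing.
It also fails if it takes over 66 s, if anything falls off the work surface, if the arm or the gripper's body presses on something with over 40 N, if the wrist force passes 120 N, or if a joint passes its speed limit or range.

## Working session

There is one attempt and no reset: what is moved stays moved. The work goes in short steps, Python scripts to look and compute and a tool call to move; the robot and the scene stay as the last step left them, time stands still between calls to the robot, and variables do not carry over. Pictures are saved under pics/ and viewed, at most 10 in all, crops included, and the job is handed in when it is done.

Besides the shell and the picture viewer there is one more tool, called after "Emit:" as name(argument=value, ...) on one line, values as JSON. play_rows: Moves the arm, as the interface text tells. Its arguments: {"type":"object","properties":{"rot":{"type":"array"},"slide":{"type":"array"},"grip":{"type":"array"}},"required":["rot","slide","grip"]}

```bash
ls; mkdir -p pics; cat > h.py <<'E'
import numpy as np,cv2
from workcell import bot
def world(name,d,o=None):
    c=bot.calibration(name);v,u=np.indices(d.shape)
    P=np.stack([(u-c['cx'])/c['fx']*d,(v-c['cy'])/c['fy']*d,d],-1)
    if name=='wrist':
        T=np.array(c['tool_from_camera']);P=P@T[:3,:3].T+T[:3,3]
        W=P@np.array(o['orientation']).T+np.array(o['tool_pos'])
    else: W=(P-np.array(c['t']))@np.array(c['R'])
    W[d==0]=np.nan
    return W
def snap(name,f):
    o=bot.observe();p,d=bot.grab_frame(name);cv2.imwrite('pics/'+f+'.png',p[...,::-1]);np.savez('pics/'+f,p=p,d=d)
    return p,d,world(name,d,o)
E
python3 - <<'E'
from h import *
o=bot.observe();print({k:np.round(v,3).tolist() for k,v in o.items()},bot.tips_ahead)
a=[];
for n in('scene','side'):
    p,d,W=snap(n,n+'0');a.append(p);c=bot.calibration(n);print(n,c['fx'],-np.array(c['R']).T@np.array(c['t']))
E
```

```text
pics
{'time_s': 0.0, 'joint_positions': [1.043, 0.131, 1.489, 0.0, 1.523, -0.085], 'qvel': [0.0, 0.001, -0.0, 0.001, 0.0, 0.001], 'tau': [0.0, -56.942, -50.054, -0.0, 0.015, -0.0], 'tool_pos': [0.257, 0.542, 0.218], 'orientation': [[-0.904, 0.428, -0.001], [0.428, 0.904, -0.002], [0.0, -0.002, -1.0]], 'ft_force': [-0.927, 0.348, 0.308], 'moment': [-0.052, -0.01, -0.02], 'finger_force': 0.0, 'finger_gap': 0.085} 0.025
scene 522.6953492653953 [-0.01042135 -0.51363864  0.91367018]
side 477.28974222157746 [ 0.11947212 -0.75254551  0.68767275]
```

View pics/scene0.png

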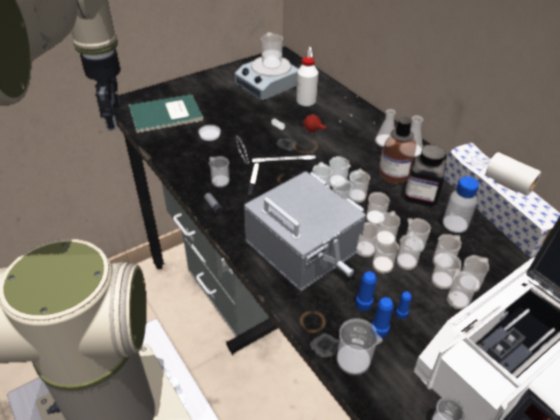

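View pics/side0.png

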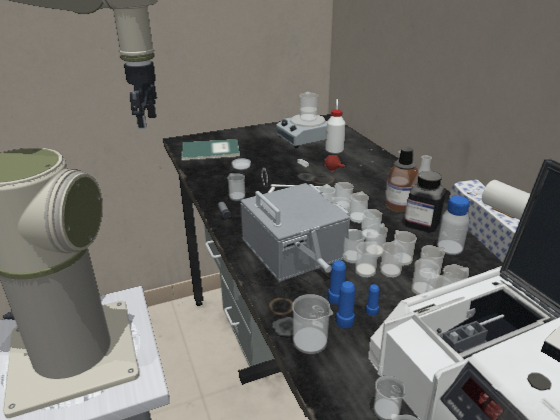

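The scene view shows the box with its lid at about (305,205) and its handle at (281,218). The knee pin is at (345,268). The blue tubes are at (367,290), (385,315) and (404,303), and the last is the smallest. The tall beaker is at (355,348), the vial at (211,202) and the small beaker at (220,172).

```bash
python3 - <<'E'
from h import *
for n in('scene','side'):
    z=np.load(f'pics/{n}0.npz');p,d=z['p'],z['d'];W=world(n,d);hsv=cv2.cvtColor(p,cv2.COLOR_RGB2HSV)
    m=((hsv[...,0]>105)&(hsv[...,0]<130)&(hsv[...,1]>180)&(hsv[...,2]>80)).astype('u1')
    k,l,s,c=cv2.connectedComponentsWithStats(m)
    for i in range(1,k):
        if s[i,4]>60:
            q=W[l==i];print(n,'blue',c[i].round(),s[i,4],np.nanpercentile(q,[3,50,97],axis=0).round(3).tolist())
            t=q[q[:,2]>np.nanpercentile(q[:,2],97)-.004];print('   top',t.mean(0).round(4),(t.min(0)+t.max(0))/2)
    # lid
    R={'scene':(150,300,230,370),'side':(170,280,235,355)}[n]
    S=np.zeros(d.shape,bool);S[R[0]:R[1],R[2]:R[3]]=1
    L=S&(W[...,2]>.110)&(W[...,2]<.126);q=W[L]
    print('lid z',np.nanpercentile(q[:,2],[5,50,95]));L2=S&(abs(W[...,2]-np.nanmedian(q[:,2]))<.004)
    L2=cv2.morphologyEx(L2.astype('u1'),cv2.MORPH_OPEN,np.ones((3,3)))>0
    r=cv2.minAreaRect(W[L2][:,:2].astype('f4')*1000);print('lid rect mm',r,cv2.boxPoints(r).round().tolist())
    H=S&(W[...,2]>.142)&(W[...,2]<.175);q=W[H];print('handle',H.sum(),np.nanmax(q[:,2]),cv2.minAreaRect(q[:,:2].astype('f4')*1000))
# other objects: cluster of heights near table in grid
z=np.load('pics/scene0.npz');W=world('scene',z['d'])
for nm,(r0,r1,c0,c1) in dict(tall=(315,375,332,382),small=(155,190,205,235),vial=(192,212,202,222),pin=(250,285,325,360)).items():
    q=W[r0:r1,c0:c1].reshape(-1,3);q=q[q[:,2]>.012];print(nm,len(q),np.nanpercentile(q,[3,50,97],axis=0).round(3).tolist())
E
```

```text
scene blue [467. 186.] 299 [[0.861, -0.02, 0.119], [0.875, -0.004, 0.138], [0.9, 0.018, 0.142]]
   top [8.824e-01 6.000e-04 1.399e-01] [8.83266859e-01 9.12832690e-05 1.40475293e-01]
scene blue [366. 291.] 514 [[0.517, -0.073, 0.009], [0.524, -0.065, 0.058], [0.542, -0.048, 0.098]]
   top [ 0.5321 -0.0587  0.0966] [ 0.53310217 -0.05846765  0.09712903]
scene blue [403. 305.] 250 [[0.571, -0.132, 0.005], [0.576, -0.125, 0.041], [0.589, -0.113, 0.068]]
   top [ 0.5807 -0.1217  0.0671] [ 0.5814786  -0.12144375  0.06730472]
scene blue [383. 316.] 505 [[0.501, -0.143, 0.012], [0.508, -0.133, 0.066], [0.525, -0.115, 0.098]]
   top [ 0.5154 -0.1264  0.0963] [ 0.51502614 -0.12679614  0.09688858]
lid z [0.1150858  0.11815649 0.12082136]
lid rect mm ((529.4700927734375, 153.35226440429688), (202.02548217773438, 209.8362579345703), 6.6900835037231445) [[417.0, 246.0], [441.0, 37.0], [642.0, 61.0], [618.0, 269.0]]
handle 224 0.16213683412503935 ((454.243408203125, 147.78677368164062), (12.231857299804688, 107.90215301513672), 6.4843854904174805)
side blue [458. 209.] 98 [[0.861, -0.023, 0.113], [0
[... 416 characters left out ...]
0529254 -0.13326853  0.0897291 ]
lid z [0.1154796  0.11918605 0.12128161]
lid rect mm ((529.1658935546875, 150.0839080810547), (200.53469848632812, 217.45448303222656), 6.524633407592773) [[417.0, 247.0], [442.0, 31.0], [641.0, 53.0], [616.0, 270.0]]
handle 158 0.1612554144505516 ((453.2491149902344, 146.39068603515625), (9.810240745544434, 108.52742004394531), 6.102241039276123)
tall 1816 [[0.393, -0.182, 0.015], [0.433, -0.146, 0.055], [0.503, -0.116, 0.091]]
small 479 [[0.454, 0.442, 0.015], [0.475, 0.457, 0.049], [0.501, 0.492, 0.07]]
vial 163 [[0.403, 0.359, 0.013], [0.412, 0.387, 0.02], [0.423, 0.425, 0.025]]
pin 477 [[0.504, 0.007, 0.014], [0.537, 0.047, 0.039], [0.601, 0.064, 0.084]]
```

Emit:
play_rows(rot=[[0,0,8],[0,0,16],[0,0,24],[0,0,32],[0,0,40]], slide=[[-0.035,-0.027,0],[-0.07,-0.054,0],[-0.105,-0.081,0],[-0.14,-0.108,0],[-0.175,-0.135,0]], grip=[0.06,0.05,0.05,0.05,0.05])

```text
time_s: 0.6
tool_pos: [0.3575, 0.3435, 0.2184]
orientation: [[-0.412, 0.911, -0.0], [0.911, 0.412, -0.0], [-0.0, -0.001, -1.0]]
ft_force: [0.4, 0.7, -0.1]
finger_gap: 0.0501
finger_force: 0.0
```

```bash
cat >> h.py <<'E'
from scipy.spatial.transform import Rotation as Ro
def pose(yaw,pitch=0):
    "tool y along box x at yaw deg, z down; pitch: turn about tool x (box y), deg"
    c,s=np.cos(np.radians(yaw)),np.sin(np.radians(yaw))
    return np.array([[-s,c,0],[c,s,0],[0,0,-1]]).T@Ro.from_rotvec([pitch,0,0],degrees=True).as_matrix() if 0 else np.column_stack([[-s,c,0],[c,s,0],[0,0,-1]])@Ro.from_rotvec([pitch,0,0],degrees=True).as_matrix()
def rel(p,R=None,o=None):
    o=o or bot.observe();R0=np.array(o['orientation']);p=np.array(p)
    print('slide',(R0.T@(p-np.array(o['tool_pos']))).round(4).tolist(),'rot',(np.zeros(3) if R is None else Ro.from_matrix(R0.T@R).as_rotvec(degrees=True)).round(1).tolist())
def st():
    o=bot.observe();print('t',round(o['time_s'],2),'p',np.round(o['tool_pos'],4),'F',np.round(o['ft_force'],1),'gap',round(float(o['finger_gap']),4),'gf',np.round(o['finger_force'],1));return o
E
python3 -c "
from h import *
o=st();rel([.452,.148,.215],pose(6.5))"
```

```text
t 0.6 p [0.3575 0.3435 0.2184] F [ 0.4  0.7 -0.1] gap 0.0501 gf 0.0
slide [-0.217, 0.0056, 0.0034] rot [-0.0, 0.0, 17.8]
```

Emit:
play_rows(rot=[[0,0,4],[0,0,8],[0,0,12],[0,0,17.8],[0,0,17.8]], slide=[[-0.045,0.001,0],[-0.09,0.003,0],[-0.135,0.004,0],[-0.18,0.005,0],[-0.217,0.006,0]], grip=[0.05,0.05,0.05,0.05,0.05])

```text
time_s: 1.1
tool_pos: [0.4536, 0.1482, 0.2185]
orientation: [[-0.115, 0.993, -0.0], [0.993, 0.115, -0.0], [-0.0, -0.0, -1.0]]
ft_force: [0.1, 0.3, 0.3]
finger_gap: 0.0498
finger_force: 0.0
```

```bash
python3 - <<'E'
from h import *
o=st();p,d,W=snap('wrist','w1');print((d>0).mean(),np.nanmin(d[d>0]),np.array(bot.calibration('wrist')['tool_from_camera']).round(3).tolist())
S=np.isfinite(W[...,2])
H=S&(W[...,2]>.145)&(W[...,2]<.17);q=W[H];print('handle',H.sum(),np.nanpercentile(q,[1,50,99],axis=0).round(4).tolist())
if H.sum()>20:print(cv2.minAreaRect(q[:,:2].astype('f4')*1000))
L=S&(W[...,2]>.11)&(W[...,2]<.127);q=W[L];print('lid',L.sum(),np.nanmedian(q[:,2]),cv2.minAreaRect(q[:,:2].astype('f4')*1000))
E
```

```text
t 1.1 p [0.4536 0.1482 0.2185] F [0.1 0.3 0.3] gap 0.0498 gf 0.0
0.9960034013605442 0.05179933 [[0.001, -0.961, -0.275, 0.07], [1.0, 0.001, 0.0, -0.001], [0.0, -0.275, 0.961, -0.155], [0.0, 0.0, 0.0, 1.0]]
handle 1838 [[0.4449, 0.0991, 0.1537], [0.4536, 0.1565, 0.1576], [0.4631, 0.2032, 0.1595]]
((454.3056945800781, 150.4459228515625), (9.716300010681152, 108.7174072265625), 6.397800445556641)
lid 46086 0.11842425836304643 ((528.658447265625, 158.1620635986328), (199.86940002441406, 230.50489807128906), 6.224431037902832)
```

View pics/w1.png

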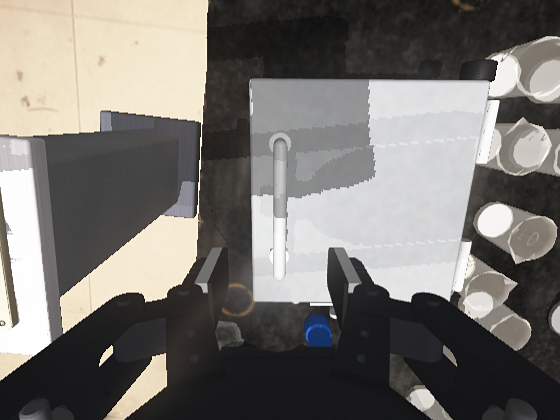

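The wrist view shows the handle bar upright at column 280, rows 140 to 280, between the open fingers' columns. Its length, height and yaw (6.4°) all agree with the given data.

Emit:
play_rows(rot=[[0,0,0],[0,0,0],[0,0,0],[0,0,0],[0,0,0]], slide=[[0.002,0.001,0.015],[0.002,0.001,0.03],[0.002,0.001,0.045],[0.002,0.001,0.058],[0.002,0.001,0.058]], grip=[0.04,0.04,0.04,0.04,0.04])

```text
time_s: 1.65
tool_pos: [0.4517, 0.1529, 0.1575]
orientation: [[-0.121, 0.993, -0.005], [0.993, 0.121, -0.001], [-0.0, -0.005, -1.0]]
ft_force: [-1.0, -0.7, 0.3]
finger_gap: 0.04
finger_force: 0.0
```

Emit:
play_rows(rot=[[0,0,0],[0,0,0],[0,0,0],[0,0,0]], slide=[[0,0,0],[0,0,0],[0,0,0],[0,0,0]], grip=[0.025,0.012,0.008,0.008])

```text
time_s: 2.05
tool_pos: [0.4545, 0.1527, 0.1615]
orientation: [[-0.119, 0.993, 0.001], [0.993, 0.119, 0.0], [0.0, 0.001, -1.0]]
ft_force: [0.2, 0.4, 0.2]
finger_gap: 0.0082
finger_force: 0.0
```

```bash
cat >> h.py <<'E'
YAW=6.4;bx=np.array([np.cos(np.radians(YAW)),np.sin(np.radians(YAW)),0])
def arc(th0,ths):
    "tool-frame (y,z) shifts along the handle's circle, tool down"
    f=lambda t:np.array([-.165*np.cos(t)+.039*np.sin(t),-(.165*np.sin(t)+.039*np.cos(t))])
    for t in ths: print(round(t,3),(f(t)-f(th0)).round(4).tolist())
E
python3 -c "
from h import *
st();arc(0,np.arange(.05,1.4,.05))"
```

```text
t 2.05 p [0.4545 0.1527 0.1615] F [0.2 0.4 0.2] gap 0.0082 gf 0.0
0.05 [0.0022, -0.0082]
0.1 [0.0047, -0.0163]
0.15 [0.0077, -0.0242]
0.2 [0.011, -0.032]
0.25 [0.0148, -0.0396]
0.3 [0.0189, -0.047]
0.35 [0.0234, -0.0542]
0.4 [0.0282, -0.0612]
0.45 [0.0334, -0.0679]
0.5 [0.0389, -0.0743]
0.55 [0.0447, -0.0805]
0.6 [0.0508, -0.0864]
0.65 [0.0572, -0.0919]
0.7 [0.0639, -0.0971]
0.75 [0.0709, -0.102]
0.8 [0.078, -0.1065]
0.85 [0.0854, -0.1107]
0.9 [0.093, -0.1145]
0.95 [0.1007, -0.1179]
1.0 [0.1087, -0.1209]
1.05 [0.1167, -0.1235]
1.1 [0.1249, -0.1257]
1.15 [0.1332, -0.1275]
1.2 [0.1416, -0.1289]
1.25 [0.15, -0.1299]
1.3 [0.1584, -0.1304]
1.35 [0.1669, -0.1305]
```

Emit:
play_rows(rot=[[0,0,0],[0,0,0],[0,0,0]], slide=[[0,0,0],[0,0,0],[0,0,0]], grip=[0,0,0])

```text
time_s: 2.35
tool_pos: [0.454, 0.1525, 0.1609]
orientation: [[-0.119, 0.993, 0.0], [0.993, 0.119, 0.0], [0.0, 0.0, -1.0]]
ft_force: [-1.1, -0.4, -0.5]
finger_gap: 0.0002
finger_force: 0.0
```

```bash
python3 - <<'E'
from h import *
o=st();p,d,W=snap('wrist','w2')
cv2.imwrite('pics/w2c.png',cv2.resize(p[100:420,130:430,::-1],None,fx=1.8,fy=1.8))
H=(W[...,2]>.145)&(W[...,2]<.17);H[320:]=0;q=W[H];print(H.sum(),np.nanpercentile(q,[1,50,99],axis=0).round(4).tolist())
E
```

```text
t 2.35 p [0.454  0.1525 0.1609] F [-1.1 -0.4 -0.5] gap 0.0002 gf 0.0
1637 [[0.4445, 0.1556, 0.15], [0.4507, 0.1814, 0.1575], [0.4577, 0.204, 0.1595]]
```

View pics/w2c.png

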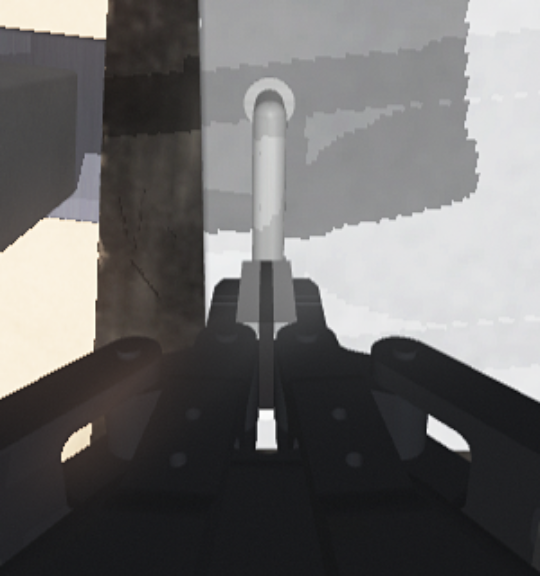

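The crop shows the shut fingers with the bar running beneath or behind them, at crop columns 250 to 285. I'll check the depths around the fingertips.

```bash
python3 - <<'E'
from h import *
z=np.load('pics/w2.npz');o=bot.observe();W=world('wrist',z['d'],o)
R=np.array(o['orientation']);T=(W-np.array(o['tool_pos']))@R
for r in (200,220,235,242,247,252,260,270,280,290): print(r,*[(c,(T[r,c]*1000).round(0).tolist()) for c in (268,275,278,281,288)])
E
```

```text
200 (268, [18.0, -7.0, 42.0]) (275, [28.0, -2.0, 4.0]) (278, [29.0, -0.0, 2.0]) (281, [28.0, 1.0, 3.0]) (288, [18.0, 7.0, 43.0])
220 (268, [4.0, -7.0, 41.0]) (275, [17.0, -2.0, 4.0]) (278, [17.0, -0.0, 3.0]) (281, [18.0, 1.0, 2.0]) (288, [4.0, 7.0, 43.0])
235 (268, [-7.0, -7.0, 43.0]) (275, [9.0, -2.0, 3.0]) (278, [8.0, -0.0, 3.0]) (281, [8.0, 1.0, 3.0]) (288, [-7.0, 7.0, 44.0])
242 (268, [-12.0, -7.0, 42.0]) (275, [4.0, -2.0, 3.0]) (278, [5.0, -0.0, 2.0]) (281, [4.0, 1.0, 3.0]) (288, [-12.0, 7.0, 43.0])
247 (268, [11.0, -5.0, -19.0]) (275, [11.0, -2.0, -19.0]) (278, [11.0, -0.0, -19.0]) (281, [11.0, 1.0, -20.0]) (288, [11.0, 5.0, -20.0])
252 (268, [11.0, -5.0, -25.0]) (275, [11.0, -2.0, -24.0]) (278, [11.0, -0.0, -25.0]) (281, [11.0, 1.0, -25.0]) (288, [11.0, 4.0, -25.0])
260 (268, [11.0, -5.0, -34.0]) (275, [11.0, -2.0, -34.0]) (278, [11.0, -0.0, -34.0]) (281, [11.0, 1.0, -34.0]) (288, [11.0, 4.0, -34.0])
270 (268, [11.0, -4.0, -42.0]) (275, [11.0, -2.0, -43.0]) (278, [12.0, -0.0, -44.0]) (281, [11.0, 1.0, -42.0]) (288, [11.0, 4.0, -42.0])
280 (268, [11.0, -4.0, -50.0]) (275, [10.0, -1.0, -49.0]) (278, [9.0, -0.0, -48.0]) (281, [10.0, 1.0, -49.0]) (288, [12.0, 3.0, -53.0])
290 (268, [12.0, -4.0, -59.0]) (275, [6.0, -1.0, -49.0]) (278, [5.0, -0.0, -49.0]) (281, [6.0, 1.0, -49.0]) (288, [12.0, 3.0, -60.0])
```

```bash
python3 - <<'E'
from h import *
print(bot.tips_ahead)
o=st()
for n in('side','scene'):
    p,d,W=snap(n,n+'1')
    m=(np.hypot(W[...,0]-.454,W[...,1]-.1525)<.03)&(W[...,2]>.125);z=W[...,2][m]
    dark=m&(p.max(-1)<90)
    print(n,np.histogram(z,bins=np.arange(.12,.28,.01)),'dark',np.histogram(W[...,2][dark],bins=np.arange(.12,.28,.01))[0])
z=np.load('pics/w1.npz');T=world('wrist',z['d'],dict(orientation=np.eye(3),tool_pos=np.zeros(3)))
for r in (240,245,250,255,260,270): print(r,*[(c,(T[r,c]*1000).round(0).tolist()) for c in (205,212,340,348,355)])
cv2.imwrite('pics/s1c.png',cv2.resize(np.load('pics/side1.npz')['p'][60:290,180:400,::-1],None,fx=2.5,fy=2.5))
E
```

```text
0.025
t 2.4 p [0.454  0.1525 0.1608] F [ 0.1  0.8 -0.4] gap -0.0001 gf 0.0
side (array([  0,   0,   0,  69,   3,  11,  50,  50,  52,  56, 111,  63,  71,
        80,  92, 101]), array([0.12, 0.13, 0.14, 0.15, 0.16, 0.17, 0.18, 0.19, 0.2 , 0.21, 0.22,
       0.23, 0.24, 0.25, 0.26, 0.27, 0.28])) dark [  0   0   0   0   0   2  32  28  33  52 111  63  71  80  92 101]
scene (array([  0,   0,   1, 103,   5,  11,  42,  60,  40,  40, 105,  58,  66,
        75,  70, 106]), array([0.12, 0.13, 0.14, 0.15, 0.16, 0.17, 0.18, 0.19, 0.2 , 0.21, 0.22,
       0.23, 0.24, 0.25, 0.26, 0.27, 0.28])) dark [  0   0   0   0   0   4  34  53  31  35 101  58  66  75  70 106]
240 (205, [-82.0, -96.0, 219.0]) (212, [-83.0, -87.0, 220.0]) (340, [-34.0, 56.0, 100.0]) (348, [-33.0, 63.0, 99.0]) (355, [-34.0, 69.0, 99.0])
245 (205, [-90.0, -97.0, 219.0]) (212, [-90.0, -87.0, 219.0]) (340, [-38.0, 56.0, 99.0]) (348, [-39.0, 63.0, 100.0]) (355, [-39.0, 69.0, 100.0])
250 (205, [-97.0, -97.0, 219.0]) (212, [10.0, -32.0, -21.0]) (340, [11.0, 29.0, -23.0]) (348, [-44.0, 64.0, 100.0]) (355, [-44.0, 70.0, 100.0])
255 (205, [-104.0, -98.0, 219.0]) (212, [11.0, -30.0, -29.0]) (340, [11.0, 28.0, -29.0]) (348, [-48.0, 64.0, 99.0]) (355, [-49.0, 70.0, 100.0])
260 (205, [11.0, -32.0, -34.0]) (212, [11.0, -29.0, -33.0]) (340, [11.0, 27.0, -34.0]) (348, [11.0, 30.0, -33.0]) (355, [7.0, 36.0, -25.0])
270 (205, [11.0, -30.0, -43.0]) (212, [11.0, -27.0, -42.0]) (340, [nan, nan, nan]) (348, [11.0, 28.0, -43.0]) (355, [11.0, 31.0, -43.0])
```

View pics/s1c.png

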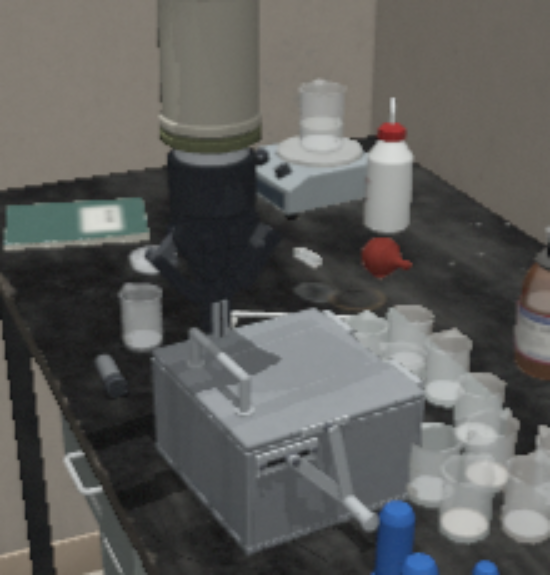

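Both cameras and the wrist depth put the fingertips about 17 mm behind the reported TCP. That makes the reported TCP about 42 mm too far ahead, so I take the tips at tool z -0.017 and the grasp point at -0.036. The side crop shows the shut fingers at (220,318), above and clear of the bar. I'll open and go 43 mm lower.

Emit:
play_rows(rot=[[0,0,0],[0,0,0],[0,0,0]], slide=[[0,0,0],[0,0,0],[0,0,0]], grip=[0.04,0.04,0.04])

```text
time_s: 2.8
tool_pos: [0.454, 0.1525, 0.1608]
orientation: [[-0.119, 0.993, -0.0], [0.993, 0.119, -0.0], [-0.0, -0.0, -1.0]]
ft_force: [-0.4, 0.4, 0.2]
finger_gap: 0.0401
finger_force: 0.0
```

Emit:
play_rows(rot=[[0,0,0],[0,0,0],[0,0,0],[0,0,0],[0,0,0]], slide=[[0,0,0.012],[0,0,0.024],[0,0,0.036],[0,0,0.043],[0,0,0.043]], grip=[0.04,0.04,0.04,0.04,0.04])

```text
time_s: 3.3
tool_pos: [0.4527, 0.1522, 0.1158]
orientation: [[-0.119, 0.993, -0.003], [0.993, 0.119, -0.001], [-0.0, -0.003, -1.0]]
ft_force: [0.1, -0.8, 0.0]
finger_gap: 0.0398
finger_force: 0.0
```

Emit:
play_rows(rot=[[0,0,0],[0,0,0],[0,0,0],[0,0,0],[0,0,0]], slide=[[0,0,0],[0,0,0],[0,0,0],[0,0,0],[0,0,0]], grip=[0.02,0.008,0.008,0.008,0.008])

```text
time_s: 3.8
tool_pos: [0.4545, 0.1526, 0.1184]
orientation: [[-0.119, 0.993, 0.001], [0.993, 0.119, 0.0], [0.0, 0.001, -1.0]]
ft_force: [1.5, 0.4, 2.2]
finger_gap: 0.0084
finger_force: 34.5
```

```bash
python3 -c "
from h import *
o=st();print(np.round(o['moment'],2),np.round(o['orientation'],3).tolist(),np.round(o['joint_positions'],2))"
```

```text
t 3.8 p [0.4545 0.1526 0.1184] F [1.5 0.4 2.2] gap 0.0084 gf 34.5
[ 0.   -0.11 -0.15] [[-0.119, 0.993, 0.001], [0.993, 0.119, 0.0], [0.0, 0.001, -1.0]] [ 0.22 -0.13  1.93 -0.    1.34  0.1 ]
```

Emit:
play_rows(rot=[[0,0,0],[0,0,0],[0,0,0],[0,0,0],[0,0,0]], slide=[[0,0.001,-0.004],[0,0.003,-0.01],[0,0.0047,-0.0163],[0,0.0077,-0.0242],[0,0.011,-0.032]], grip=[0.008,0.008,0.008,0.008,0.008])

```text
time_s: 4.3
tool_pos: [0.4643, 0.1537, 0.149]
orientation: [[-0.119, 0.993, -0.002], [0.993, 0.119, -0.0], [-0.0, -0.002, -1.0]]
ft_force: [4.6, 0.5, -10.7]
finger_gap: 0.0087
finger_force: 33.5
```

```bash
python3 -c "
from h import *
o=st();print(np.round(o['moment'],2));arc(.2,[.24,.28,.32,.36,.4]);arc(.4,[.44,.48,.52,.56,.6]);arc(.6,[.64,.68,.72,.76,.8]);arc(.8,[.84,.88,.92,.96,1.0]);"
```

```text
t 4.3 p [0.4643 0.1537 0.149 ] F [  4.6   0.5 -10.7] gap 0.0087 gf 33.5
[ 0.1  -0.56 -0.13]
0.24 [0.003, -0.0061]
0.28 [0.0062, -0.0121]
0.32 [0.0096, -0.0179]
0.36 [0.0133, -0.0236]
0.4 [0.0172, -0.0292]
0.44 [0.0041, -0.0054]
0.48 [0.0084, -0.0106]
0.52 [0.013, -0.0157]
0.56 [0.0177, -0.0205]
0.6 [0.0226, -0.0252]
0.64 [0.0051, -0.0045]
0.68 [0.0104, -0.0087]
0.72 [0.0158, -0.0128]
0.76 [0.0214, -0.0166]
0.8 [0.0272, -0.0202]
0.84 [0.0059, -0.0034]
0.88 [0.0119, -0.0065]
0.92 [0.018, -0.0094]
0.96 [0.0243, -0.012]
1.0 [0.0306, -0.0144]
```

Emit:
play_rows(rot=[[0,0,0],[0,0,0],[0,0,0],[0,0,0],[0,0,0]], slide=[[0,0.003,-0.006],[0,0.006,-0.012],[0,0.0096,-0.018],[0,0.0133,-0.0236],[0,0.0172,-0.0292]], grip=[0.008,0.008,0.008,0.008,0.008])

```text
time_s: 4.8
tool_pos: [0.481, 0.1555, 0.1792]
orientation: [[-0.119, 0.993, -0.003], [0.993, 0.119, -0.001], [-0.001, -0.003, -1.0]]
ft_force: [-5.4, -3.1, -3.9]
finger_gap: 0.0089
finger_force: 33.8
```

Emit:
play_rows(rot=[[0,0,0],[0,0,0],[0,0,0],[0,0,0],[0,0,0]], slide=[[0,0.0041,-0.0054],[0,0.0084,-0.0106],[0,0.013,-0.0157],[0,0.0177,-0.0205],[0,0.0226,-0.0252]], grip=[0.008,0.008,0.008,0.008,0.008])

```text
time_s: 5.3
tool_pos: [0.5029, 0.1579, 0.2054]
orientation: [[-0.119, 0.993, -0.004], [0.993, 0.119, -0.002], [-0.001, -0.004, -1.0]]
ft_force: [-12.8, -5.6, 5.4]
finger_gap: 0.0082
finger_force: 33.9
```

```bash
python3 -c "
from h import *
o=st();print(np.round(o['moment'],2))
p,d,W=snap('side','side2')
p2,_,_=snap('scene','scene2')
cv2.imwrite('pics/m2.png',np.hstack([p[60:300,190:390,::-1],p2[110:350,210:410,::-1]]).repeat(2,0).repeat(2,1))"
```

```text
t 5.3 p [0.5029 0.1579 0.2054] F [-12.8  -5.6   5.4] gap 0.0082 gf 33.9
[-0.89  2.28 -0.1 ]
```

View pics/m2.png

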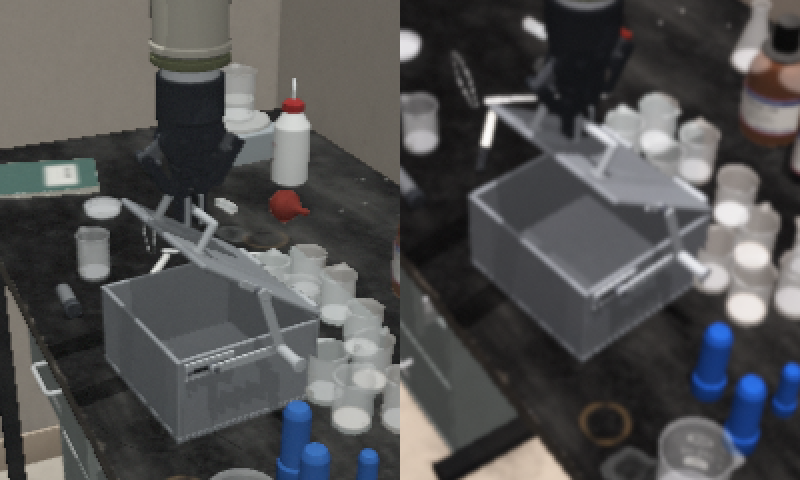

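The picture shows the lid open to about 0.6, held by the gripper, with the stay partly unfolded. The force is mostly radial, from a small arc error, so I'll ease the path outward as the lid rises.

Emit:
play_rows(rot=[[0,0,0],[0,0,0],[0,0,0],[0,0,0],[0,0,0]], slide=[[0,0.003,-0.0055],[0,0.0076,-0.01],[0,0.0125,-0.0145],[0,0.018,-0.0185],[0,0.024,-0.0225]], grip=[0.008,0.008,0.008,0.008,0.008])

```text
time_s: 5.9
tool_pos: [0.5285, 0.1607, 0.2264]
orientation: [[-0.118, 0.993, -0.001], [0.993, 0.118, -0.001], [-0.001, -0.001, -1.0]]
ft_force: [0.7, -5.7, -10.6]
finger_gap: 0.0088
finger_force: 32.4
```

```bash
cat >> h.py <<'E'
def fr(th):
    F=bot.observe()['ft_force'];a=np.array([F[:2]@bx[:2],F[2]])
    h=np.array([-.165*np.cos(th)+.039*np.sin(th),.165*np.sin(th)+.039*np.cos(th)]);r=h/np.linalg.norm(h);t=np.array([r[1],-r[0]])
    print('radial out',round(a@r,1),'resist',round(-a@t,1),'r',r.round(2),'t',t.round(2))
E
python3 -c "
from h import *
o=st();print(np.round(o['moment'],2));fr(.8)"
```

```text
t 5.9 p [0.5285 0.1607 0.2264] F [  0.7  -5.7 -10.6] gap 0.0088 gf 32.4
[-0.95  0.05 -0.08]
radial out -9.1 resist 5.4 r [-0.51  0.86] t [0.86 0.51]
```

Emit:
play_rows(rot=[[0,0,0],[0,0,0],[0,0,0],[0,0,0],[0,0,0]], slide=[[-0.0005,0.006,-0.0025],[-0.001,0.012,-0.0055],[-0.001,0.018,-0.0082],[-0.001,0.0245,-0.011],[-0.001,0.031,-0.0134]], grip=[0.008,0.008,0.008,0.008,0.008])

```text
time_s: 6.4
tool_pos: [0.5596, 0.164, 0.2426]
orientation: [[-0.119, 0.993, 0.001], [0.993, 0.119, -0.0], [-0.0, 0.001, -1.0]]
ft_force: [-6.3, -5.3, 5.0]
finger_gap: 0.0084
finger_force: 33.2
```

```bash
python3 -c "
from h import *
o=st();print(np.round(o['moment'],2));fr(1.0);arc(1.0,[1.02,1.04,1.06,1.08,1.1])"
```

```text
t 6.4 p [0.5596 0.164  0.2426] F [-6.3 -5.3  5. ] gap 0.0084 gf 33.2
[-0.84  1.31 -0.1 ]
radial out 6.9 resist 4.8 r [-0.33  0.94] t [0.94 0.33]
1.02 [0.0032, -0.0011]
1.04 [0.0064, -0.0021]
1.06 [0.0097, -0.0031]
1.08 [0.013, -0.004]
1.1 [0.0162, -0.0048]
```

Emit:
play_rows(rot=[[0,0,0],[0,0,0],[0,0,0],[0,0,0],[0,0,0]], slide=[[-0.0005,0.003,-0.0015],[-0.001,0.006,-0.0028],[-0.001,0.009,-0.0038],[-0.001,0.012,-0.0044],[-0.001,0.015,-0.005]], grip=[0.008,0.008,0.008,0.008,0.008])

```text
time_s: 6.9
tool_pos: [0.575, 0.1656, 0.2476]
orientation: [[-0.119, 0.993, 0.002], [0.993, 0.119, 0.001], [0.001, 0.003, -1.0]]
ft_force: [-5.0, -0.1, 7.1]
finger_gap: 0.0087
finger_force: 33.5
```

```bash
python3 -c "
from h import *
o=st();print(np.round(o['moment'],2));fr(1.09);arc(1.09,[1.11,1.13,1.15])"
```

```text
t 6.9 p [0.575  0.1656 0.2476] F [-5.  -0.1  7.1] gap 0.0087 gf 33.5
[-0.19  1.1  -0.1 ]
radial out 8.1 resist 3.1 r [-0.25  0.97] t [0.97 0.25]
1.11 [0.0033, -0.0008]
1.13 [0.0066, -0.0015]
1.15 [0.0099, -0.0022]
```

```bash
cat >> h.py <<'E'
BO=np.array([.5239,.1583,0]);by=np.array([-bx[1],bx[0],0]);BR=np.column_stack([bx,by,[0,0,1]])
def staymap(names=('side','scene'),tag='x',step=5):
    g={}
    for n in names:
        p,d,W=snap(n,n+tag);B=((W-BO)@BR).reshape(-1,3)*1000
        B=B[np.isfinite(B).all(1)&(B[:,1]<-103)&(B[:,1]>-165)&(B[:,2]>25)&(B[:,2]<330)&(abs(B[:,0])<140)]
        for x,y,z in B:g.setdefault((int(z//step),int(x//step)),[]).append(y)
    for r in range(max(k[0] for k in g),min(k[0] for k in g)-1,-1):
        print('%4d '%(r*step)+''.join((lambda v:'.' if v is None else str(min(9,int((-100-np.min(v))//6))))(g.get((r,c))) for c in range(-140//step,140//step)))
E
python3 -c "
from h import *
staymap(tag='3')"
```

```text
275 .............................0..........................
 270 .............................00.........................
 265 ........................................................
 260 ........................................................
 255 ........................................................
 250 ........................................................
 245 ........................................................
 240 ................................0.......................
 235 ..................................0.....................
 230 .................................000....................
 225 ..................................00....................
 220 ..................................100...................
 215 ...................................232..................
 210 ...................................2221.................
 205 ...................................222..................
 200 ...................................322..................
 195 ..................................22220.................
 190 ..................................2222....
[... 1360 characters left out ...]
0...0000..........
  75 ..........0.000........0....0.00..000.0000..0...........
  70 ....................000.......000.0.0.0000.98877588999.3
  65 ............000.0.000.0........0..0...00..9988888899999.
  60 .........0...0.0.............0.0..0..0...09988888899990.
  55 ...........0..0.......000.0.0.00.0.000000.993888889999..
  50 .........000...0.0000..0.000...000..0000...94577889992..
  45 .................0............0..0......0.9998588999920.
  40 ..........0....0............0.00..00.0..00993455789992..
  35 .........00..0.00.0............0.00.......094455889992..
  30 ........0.0...00..0..0..0...00..0....00000998855589991.3
  25 ...............00....00.0.00000..00.00..0.9994555.8990..
```

The depth map of the box's right side gives the foot at about (-55,95) mm, the knee at (20,126) and the upper pivot at (42,213). From those I predict the stay running straight about 0.18 rad further on, near 1.27. The two estimates, link lengths and knee offset, agree.

Emit:
play_rows(rot=[[0,0,0],[0,0,0],[0,0,0],[0,0,0],[0,0,0]], slide=[[0,0.003,-0.0015],[0,0.0065,-0.0025],[0,0.01,-0.0033],[0,0.014,-0.004],[0,0.0175,-0.0045]], grip=[0.008,0.008,0.008,0.008,0.008])

```text
time_s: 7.5
tool_pos: [0.5923, 0.1674, 0.2509]
orientation: [[-0.119, 0.993, 0.002], [0.993, 0.119, 0.001], [0.001, 0.002, -1.0]]
ft_force: [-4.0, 0.6, 6.6]
finger_gap: 0.0088
finger_force: 33.8
```

```bash
python3 -c "
from h import *
st();fr(1.19);staymap(tag='4')" | head -48
```

```text
t 7.5 p [0.5923 0.1674 0.2509] F [-4.   0.6  6.6] gap 0.0088 gf 33.8
radial out 7.1 resist 2.9 r [-0.15  0.99] t [0.99 0.15]
 285 .................................0......................
 280 .................................0......................
 275 ........................................................
 270 .................................0......................
 265 ........................................................
 260 ...................................0....................
 255 ...................................0....................
 250 ........................................................
 245 ....................................0...................
 240 ....................................00..................
 235 ....................................00..................
 230 ....................................000.................
 225 ....................................100.................
 220 .....................................232................
 215 .....................................223................
 210 ....................................2223
[... 1176 characters left out ...]
..................
 110 ...................222222..................0............
 105 ..........00001102222222.....0..0........000............
 100 ..........0110002222222.....1..00..0....0.0..00.........
  95 ..........010110222211....0..0.....0.0..0000............
  90 ..........010010222..00.....0..00000...00.000...........
  85 ..........00011002..1000............0.00.00.............
  80 ...........0.00.00.00.00..000..00..0..00..00000.........
  75 .............0...0........000.00.0.0.00.00...0..........
  70 ............000.0...00.0.000...0.0...00.00998877589999..
  65 ..........00..0..0.0.00.000..0..0...0....09988778889991.
  60 ............0..00....0....00.0.00.0.0000..998888889993..
```

Emit:
play_rows(rot=[[0,0,0],[0,0,0],[0,0,0],[0,0,0],[0,0,0]], slide=[[0,0.0015,-0.0006],[0,0.003,-0.001],[0,0.0045,-0.0014],[0,0.006,-0.0016],[0,0.006,-0.0016]], grip=[0.008,0.008,0.008,0.008,0.008])

```text
time_s: 8.1
tool_pos: [0.5979, 0.168, 0.2515]
orientation: [[-0.119, 0.993, 0.001], [0.993, 0.119, 0.0], [0.0, 0.001, -1.0]]
ft_force: [-1.7, 1.7, 5.4]
finger_gap: 0.0088
finger_force: 33.8
```

```bash
python3 -c "
from h import *
st();fr(1.225);staymap(names=('side',),tag='5',step=4)" | head -57
```

```text
t 8.1 p [0.5979 0.168  0.2515] F [-1.7  1.7  5.4] gap 0.0088 gf 33.8
radial out 5.5 resist 0.9 r [-0.11  0.99] t [0.99 0.11]
 276 ..........................................0...........................
 272 ......................................................................
 268 ......................................................................
 264 ...........................................00.........................
 260 ......................................................................
 256 ......................................................................
 252 ......................................................................
 248 .............................................0........................
 244 ..............................................0.......................
 240 ...............................................0......................
 236 ..............................................00......................
 232 ..............................................000.....................
 228 ...............................................0..........
[... 2504 characters left out ...]
0.0.............
  92 ..............0000012221..0.0.01................0.00.....0............
  88 .............10.10..0.2..0.00000....0..0.0...00.0.00...0.0............
  84 ...............00001.0...0000.00...............0.........00...........
  80 .............0.....0.0..0......0.0...0......000.......................
  76 .............0.....0.00..0..0.....0.000.....00...0..0.0...............
  72 ...................0.........000...0......000.0...............8..999..
  68 ...........0......0...0....0........0.0....000....0..998887788899991.3
  64 .............0...............0..0...0.00.00.00....0..9.3474778999991.4
  60 ..............0...0...0.0...0.00.0.............0...0.91388878899992...
```

Emit:
play_rows(rot=[[0,0,0],[0,0,0],[0,0,0],[0,0,0]], slide=[[0,0.001,-0.0002],[0,0.002,-0.0003],[0,0.003,-0.0003],[0,0.003,-0.0003]], grip=[0.008,0.008,0.008,0.008])

```text
time_s: 8.55
tool_pos: [0.6008, 0.1683, 0.2516]
orientation: [[-0.119, 0.993, 0.001], [0.993, 0.119, 0.0], [0.0, 0.001, -1.0]]
ft_force: [-1.8, 3.0, 5.3]
finger_gap: 0.0087
finger_force: 33.8
```

Emit:
play_rows(rot=[[0,0,0],[0,0,0],[0,0,0]], slide=[[0,0.001,-0.0001],[0,0.002,-0.0001],[0,0.002,-0.0001]], grip=[0.008,0.008,0.008])

```text
time_s: 8.85
tool_pos: [0.6029, 0.1685, 0.2518]
orientation: [[-0.119, 0.993, 0.001], [0.993, 0.119, 0.0], [0.0, 0.001, -1.0]]
ft_force: [-4.0, 2.8, 6.4]
finger_gap: 0.0084
finger_force: 34.0
```

Emit:
play_rows(rot=[[0,0,0],[0,0,0]], slide=[[0,0.001,0],[0,0.001,0]], grip=[0.008,0.008])

```text
time_s: 9.05
tool_pos: [0.603, 0.1685, 0.2518]
orientation: [[-0.119, 0.993, -0.001], [0.993, 0.119, 0.0], [0.0, -0.001, -1.0]]
ft_force: [-6.1, 1.6, 7.1]
finger_gap: 0.0088
finger_force: 34.1
```

```bash
python3 -c "
from h import *
st();fr(1.26);staymap(names=('side','scene'),tag='6',step=4)" | sed -n '3,52p' | cut -c1-65
```

```text
292 ..........................................0.................
 288 ..........................................0.................
 284 ............................................................
 280 ............................................................
 276 ............................................................
 272 .............................................0..............
 268 ............................................00..............
 264 ............................................................
 260 ............................................................
 256 ............................................................
 252 ............................................................
 248 ............................................................
 244 ............................................................
 240 ...............................................000..........
 236 ...............................................000..........
 232 ...............................................0010.........
 228 ........................................
[... 1498 characters left out ...]
........2222............................
 132 ...........................222222.......................0...
 128 ..........................222221............................
 124 .........................222212.............................
 120 ........................222222...........................00.
 116 ........................22222...............................
 112 .......................222222...........................0...
 108 ................0.0..0222221...0........0.......0..000...0..
 104 .............00010000222221.0.0..0.0...0...0..0..0.....0.0..
 100 .............1001001222221.10.0....0.0...0..00.0.........0..
  96 .............1110111222221.000.....0.000.0..00.....00..000..
```

Emit:
play_rows(rot=[[0,0,0],[0,0,0],[0,0,0]], slide=[[0,0.0005,0],[0,0.0005,0],[0,0.0005,0]], grip=[0.008,0.008,0.008])

```text
time_s: 9.45
tool_pos: [0.6032, 0.1686, 0.2519]
orientation: [[-0.119, 0.993, -0.002], [0.993, 0.119, -0.0], [0.0, -0.002, -1.0]]
ft_force: [-7.8, 1.7, 8.3]
finger_gap: 0.0086
finger_force: 34.2
```

```bash
python3 -c "
from h import *
st();fr(1.26);staymap(names=('side','scene'),tag='7',step=4)" | grep -E '9|rad|gap' | cut -c1-65
```

```text
t 9.45 p [0.6032 0.1686 0.2519] F [-7.8  1.7  8.3] gap 0.0086 gf 
radial out 8.8 resist 6.9 r [-0.08  1.  ] t [1.   0.08]
 292 ...........................................0................
 196 ..........................................332222...10.......
 192 .........................................222222....0........
 168 ..................................8493222............0......
 164 .................................898822..............00.....
 160 .................................9998822.............0......
 156 ................................1999882.....................
 152 ...............................128898..................0....
  96 .............000100022221.000.0...00..0......0.....0.0...0..
  92 ...........0.110110022221.001000...00.0.0..0...0.....0......
  72 ..............0.0.............0..0.....000.0.0.0.....0...05.
  68 ...................00..0...00.00....0...0.00.00..00.09988877
  64 ...............0....0.0....0..0.....0........00.....09948887
  60 ...........0..0..00.00.0.00.0...0...0000.0..0..0.00009988888
  56 .............0.0......0.0...0..............0.0.0...0.9994877
  52 .............0..0.........00...0.......0..0.........09284588
  48 ............0.....0...0.............0.0.0..0.00....0.9948478
  44 .............0..0.............00....00..0..0.0.....0.9944458
  40 .................0....00.........00...0.0.00000.0..0.9984555
  36 ............0...0.0.0.0.0......0.....000...0...0.0.0.9934455
  32 .........................0..0.0..0.0....0............9944455
  28 ................0...0........0000..0.00.0.0....00....9988555
  24 ..............0.0...........0......0..0..0.......00.09984555
```

The stay is straight: the arm is now stiff there, with 7 N resistance and the knee just over centre. I'll ease back 0.03 rad.

Emit:
play_rows(rot=[[0,0,0],[0,0,0],[0,0,0],[0,0,0],[0,0,0]], slide=[[0,-0.0015,0],[0,-0.003,0],[0,-0.004,0.0002],[0,-0.005,0.0003],[0,-0.006,0.0003]], grip=[0.008,0.008,0.008,0.008,0.008])

```text
time_s: 10.05
tool_pos: [0.5983, 0.168, 0.2514]
orientation: [[-0.119, 0.993, 0.001], [0.993, 0.119, 0.001], [0.0, 0.001, -1.0]]
ft_force: [3.2, 3.4, 2.7]
finger_gap: 0.0083
finger_force: 33.7
```

```bash
python3 -c "
from h import *
st();fr(1.23);staymap(names=('side','scene'),tag='8',step=4)" | grep -E '9|rad|gap' | cut -c1-65|head -12
```

```text
t 10.05 p [0.5983 0.168  0.2514] F [3.2 3.4 2.7] gap 0.0083 gf 33
radial out 2.3 resist -3.8 r [-0.11  0.99] t [0.99 0.11]
 196 ........................................2232222...00........
 192 .......................................22222.......0........
 172 ...............................8992322...............0......
 168 ..............................8988922.......................
 164 ..............................89998.2................0......
 160 .............................188999...................0.....
  96 .............100100022221.010...0.0......00.0..0..0.0.......
  92 .............0111000222211011.0.....0.0....0.0...0.0000.....
  72 .................0.0...0.0...0..0.0...000...00..00.0....00.8
  68 ...............0..0............0...0...0..00..00..0.09988757
```

The knee is now 15 mm over centre and the stay pushes up 4 N, so it is locked. I'll release gently and lift straight out.

Emit:
play_rows(rot=[[0,0,0],[0,0,0],[0,0,0]], slide=[[0,0,0],[0,0,0],[0,0,0]], grip=[0.012,0.02,0.022])

```text
time_s: 10.45
tool_pos: [0.5978, 0.1672, 0.2505]
orientation: [[-0.118, 0.993, -0.001], [0.993, 0.118, -0.001], [-0.001, -0.001, -1.0]]
ft_force: [-0.5, 0.2, 1.0]
finger_gap: 0.022
finger_force: 0.0
```

Emit:
play_rows(rot=[[0,0,0],[0,0,0],[0,0,0],[0,0,0],[0,0,0]], slide=[[0,0,-0.01],[0,0,-0.025],[0,0,-0.045],[0,0,-0.065],[0,0,-0.085]], grip=[0.022,0.022,0.022,0.022,0.022])

```text
time_s: 10.95
tool_pos: [0.5982, 0.1677, 0.339]
orientation: [[-0.119, 0.993, 0.002], [0.993, 0.119, 0.0], [0.0, 0.002, -1.0]]
ft_force: [0.3, -0.4, -0.4]
finger_gap: 0.0221
finger_force: 0.0
```

```bash
python3 -c "
from h import *
st();staymap(names=('side','scene'),tag='9',step=4);rel([.581,-.122,.345],pose(66))" | grep -E '9|rad|gap|slide' | cut -c1-95|head -12;
python3 - <<'E'
from h import *
z=np.load('pics/scene9.npz');p,d=z['p'],z['d'];W=world('scene',d);hsv=cv2.cvtColor(p,cv2.COLOR_RGB2HSV)
m=((hsv[...,0]>105)&(hsv[...,0]<130)&(hsv[...,1]>150)&(hsv[...,2]>50))&(W[...,0]>.55)&(W[...,0]<.63)&(W[...,1]<-.09)&(W[...,1]>-.16)
q=W[m]
for a,b in((.002,.02),(.02,.035),(.035,.055),(.055,.064),(.064,.072)):
    s=q[(q[:,2]>a)&(q[:,2]<b)];print(a,len(s),s.min(0).round(4),s.max(0).round(4),s.mean(0).round(4))
# anything near the tube
N=(W[...,2]>.02)&(np.hypot(W[...,0]-.583,W[...,1]+.12)<.09)&~m
k=W[N];
for a in range(0,360,30):
    an=np.degrees(np.arctan2(k[:,1]+.12,k[:,0]-.583))%360;s=k[(an>=a)&(an<a+30)]
    if len(s):print(a,len(s),np.hypot(s[:,0]-.583,s[:,1]+.12).min().round(3),s[:,2].max().round(3))
E
```

```text
t 10.95 p [0.5982 0.1677 0.339 ] F [ 0.3 -0.4 -0.4] gap 0.0221 gf 0.0
 196 ........................................2222222...00..................
 192 ......................................232232.......0..................
 172 ...............................998822222..............................
 168 ..............................99989222................................
 164 ..............................989988..................0...............
 160 ..............................89988...................................
  96 ...........0.100010022222.011..............0...0......0.00............
  92 .............01000121221.0011..0.0.....00..00..0..0.0.00..............
  72 .............0.....00.0..0...........0.0.........00...0.......8..99...
  68 .............0..0.0........0.....0..00.0.......000.0.998886788889999..
  64 ..............0.0........0..0.0.000...0..0...0......0998888878899999..
0.002 73 [ 0.57   -0.1337  0.002 ] [ 0.5933 -0.1085  0.0197] [ 0.5761 -0.1253  0.0116]
0.02 49 [ 0.5717 -0.1327  0.0205] [ 0.5881 -0.1131  0.0345] [ 0.5763 -0.125   0.0276]
0.035 61 [ 0.5711 -0.1315  0.035 ] [ 0.5875 -0.1127  0.0547] [ 0.5764 -0.1251  0.0451]
0.055 37 [ 0.57   -0.1312  0.0551] [ 0.5907 -0.1128  0.0637] [ 0.5773 -0.1249  0.06  ]
0.064 50 [ 0.5712 -0.1294  0.064 ] [ 0.5895 -0.113   0.0705] [ 0.5804 -0.1211  0.0668]
90 1 0.075 0.094
120 395 0.01 0.1
150 66 0.058 0.098
180 443 0.054 0.1
270 1 0.011 0.043
```

Emit:
play_rows(rot=[[0,0,-8],[0,0,-16],[0,0,-24],[0,0,-32],[0,0,-40]], slide=[[-0.04,-0.007,-0.005],[-0.08,-0.015,-0.005],[-0.12,-0.022,-0.005],[-0.16,-0.03,-0.005],[-0.2,-0.036,-0.005]], grip=[0.03,0.05,0.05,0.05,0.05])

```text
time_s: 11.55
tool_pos: [0.5855, -0.0366, 0.3413]
orientation: [[-0.733, 0.68, 0.0], [0.68, 0.733, -0.0], [-0.0, -0.0, -1.0]]
ft_force: [0.5, 0.5, -0.3]
finger_gap: 0.0501
finger_force: 0.0
```

```bash
python3 -c "
from h import *
st();rel([.5815,-.121,.25],pose(66))"
```

```text
t 11.55 p [ 0.5855 -0.0366  0.3413] F [ 0.5  0.5 -0.3] gap 0.0501 gf 0.0
slide [-0.0544, -0.0646, 0.0913] rot [-0.0, 0.0, -18.8]
```

Emit:
play_rows(rot=[[0,0,-6],[0,0,-12],[0,0,-18.8],[0,0,-18.8],[0,0,-18.8]], slide=[[-0.018,-0.022,0.005],[-0.036,-0.043,0.03],[-0.0544,-0.0646,0.065],[-0.0544,-0.0646,0.1],[-0.0544,-0.0646,0.14]], grip=[0.05,0.05,0.05,0.05,0.05])

```text
time_s: 12.05
tool_pos: [0.5816, -0.1208, 0.2007]
orientation: [[-0.91, 0.414, 0.002], [0.414, 0.91, -0.001], [-0.002, 0.0, -1.0]]
ft_force: [1.1, -0.0, -0.4]
finger_gap: 0.05
finger_force: 0.0
```

```bash
python3 - <<'E'
from h import *
o=st();p,d,W=snap('wrist','w3');hsv=cv2.cvtColor(p,cv2.COLOR_RGB2HSV)
m=((hsv[...,0]>105)&(hsv[...,0]<130)&(hsv[...,1]>150)&(hsv[...,2]>50))
for b in ((.05,.064),(.064,.075)):
    s=m&(W[...,2]>b[0])&(W[...,2]<b[1])&(np.hypot(W[...,0]-.5815,W[...,1]+.121)<.03);q=W[s];print(len(q),q.min(0).round(4),q.max(0).round(4),q.mean(0).round(4))
    v,u=np.nonzero(s);print(u.mean(),v.mean())
rel([.5815,-.121,.019])
E
```

```text
t 12.05 p [ 0.5816 -0.1208  0.2007] F [ 1.1 -0.  -0.4] gap 0.05 gf 0.0
124 [ 0.5703 -0.1309  0.0502] [ 0.5912 -0.1099  0.0639] [ 0.5766 -0.1184  0.0603]
277.7741935483871 187.51612903225808
255 [ 0.572 -0.129  0.064] [ 0.59   -0.1114  0.0692] [ 0.5803 -0.1201  0.067 ]
277.7725490196078 193.0
slide [-0.006, 0.0001, 0.1726] rot [0.0, 0.0, 0.0]
```

View pics/w3.png

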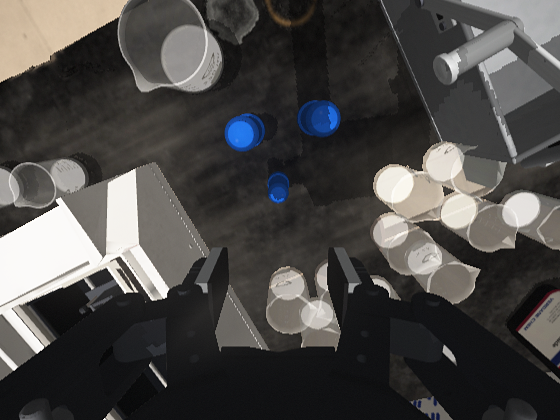

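The wrist view shows the small tube at (278,190) and the two bigger tubes at (243,132) and (320,118). The centrifuge lies to the left and beakers lie below. I'll settle, then measure again with the clearances.

Emit:
play_rows(rot=[[0,0,0],[0,0,0],[0,0,0]], slide=[[0,0,0],[0,0,0],[0,0,0]], grip=[0.05,0.05,0.05])

```text
time_s: 12.4
tool_pos: [0.5832, -0.1197, 0.2047]
orientation: [[-0.911, 0.412, 0.005], [0.412, 0.911, -0.001], [-0.005, 0.001, -1.0]]
ft_force: [-0.4, -0.1, 0.1]
finger_gap: 0.0499
finger_force: 0.0
```

```bash
python3 - <<'E'
from h import *
o=st();p,d,W=snap('wrist','w4');hsv=cv2.cvtColor(p,cv2.COLOR_RGB2HSV);st()
m=((hsv[...,0]>105)&(hsv[...,0]<130)&(hsv[...,1]>150)&(hsv[...,2]>50))
s=m&(W[...,2]>.064)&(W[...,2]<.075)&(np.hypot(W[...,0]-.5815,W[...,1]+.121)<.03);q=W[s];print(len(q),q.min(0).round(4),q.max(0).round(4),q.mean(0).round(4))
c=(q.min(0)+q.max(0))/2;T=(W-np.r_[c[:2],0])@np.array(o['orientation'])
rel([c[0],c[1],.019])
ok=np.isfinite(W[...,2])&(W[...,2]>.025)&(W[...,2]<.16)
for a,b,k in((-45,45,0),(-45,45,1)):
    M=ok&(abs(T[...,1-k])<.045) ;v=T[...,k][M];h=W[...,2][M]
    for lo,hi in((-.15,-.02),(.02,.15)):
        t=(v>lo)&(v<hi);
        if t.any(): i=np.argmin(abs(v[t]));print('axis','xy'[k],v[t][i].round(3),h[t][i].round(3),'n',t.sum(), 'tall>.1 nearest',np.abs(v[t&(h>.1)]).min().round(3) if (t&(h>.1)).any() else None)
E
```

```text
t 12.4 p [ 0.5832 -0.1197  0.2047] F [-0.4 -0.1  0.1] gap 0.0499 gf 0.0
t 12.45 p [ 0.5832 -0.1196  0.2045] F [ 0.8 -0.3  0.5] gap 0.0502 gf 0.0
257 [ 0.5716 -0.1289  0.064 ] [ 0.5897 -0.1111  0.0693] [ 0.5802 -0.12    0.0669]
slide [0.003, -0.0015, 0.1855] rot [0.0, 0.0, 0.0]
axis x -0.108 0.052 n 1286 tall>.1 nearest None
axis x 0.043 0.087 n 2005 tall>.1 nearest None
axis y -0.025 0.089 n 5776 tall>.1 nearest 0.103
axis y 0.109 0.07 n 1708 tall>.1 nearest None
```

Emit:
play_rows(rot=[[0,0,0],[0,0,0],[0,0,0],[0,0,0],[0,0,0]], slide=[[0.002,-0.001,0.025],[0.003,-0.0015,0.055],[0.003,-0.0015,0.085],[0.003,-0.0015,0.11],[0.003,-0.0015,0.12]], grip=[0.05,0.05,0.05,0.05,0.05])

```text
time_s: 12.95
tool_pos: [0.5776, -0.1192, 0.0801]
orientation: [[-0.911, 0.412, -0.002], [0.412, 0.911, 0.0], [0.002, -0.0, -1.0]]
ft_force: [-0.6, 0.3, -0.6]
finger_gap: 0.0497
finger_force: 0.0
```

Emit:
play_rows(rot=[[0,0,0],[0,0,0],[0,0,0],[0,0,0],[0,0,0]], slide=[[0,0,0.016],[0,0,0.034],[0,0,0.05],[0,0,0.063],[0,0,0.063]], grip=[0.05,0.05,0.05,0.05,0.05])

```text
time_s: 13.45
tool_pos: [0.5768, -0.1191, 0.0163]
orientation: [[-0.911, 0.413, -0.003], [0.413, 0.911, 0.001], [0.003, -0.0, -1.0]]
ft_force: [-0.1, -0.3, -0.5]
finger_gap: 0.0499
finger_force: 0.0
```

Emit:
play_rows(rot=[[0,0,0],[0,0,0],[0,0,0],[0,0,0],[0,0,0]], slide=[[0,0,0],[0,0,0],[0,0,0],[0,0,0],[0,0,0]], grip=[0.04,0.03,0.022,0.016,0.012])

```text
time_s: 13.95
tool_pos: [0.5793, -0.1198, 0.0197]
orientation: [[-0.911, 0.413, 0.002], [0.413, 0.911, -0.001], [-0.002, 0.0, -1.0]]
ft_force: [0.2, 0.5, 6.3]
finger_gap: 0.0202
finger_force: 59.2
```

The tube is gripped, with a 20 mm gap and 59 N on the pads. Next I lift it, pass in front of the stay, and come in over the box.

Emit:
play_rows(rot=[[0,0,0],[0,0,0],[0,0,0],[0,0,0],[0,0,0]], slide=[[0,0,-0.015],[0,0,-0.045],[0,0,-0.08],[0,0,-0.12],[0,0,-0.16]], grip=[0.012,0.012,0.012,0.012,0.012])

```text
time_s: 14.45
tool_pos: [0.5776, -0.1195, 0.1804]
orientation: [[-0.911, 0.413, -0.0], [0.413, 0.911, -0.0], [0.0, -0.0, -1.0]]
ft_force: [0.5, -0.1, -0.2]
finger_gap: 0.0203
finger_force: 58.6
```

Emit:
play_rows(rot=[[0,0,0],[0,0,0],[0,0,0],[0,0,0],[0,0,0]], slide=[[0.015,-0.003,-0.035],[0.045,-0.01,-0.065],[0.08,-0.017,-0.08],[0.115,-0.025,-0.08],[0.139,-0.03,-0.08]], grip=[0.012,0.012,0.012,0.012,0.012])

```text
time_s: 14.95
tool_pos: [0.4376, -0.0892, 0.26]
orientation: [[-0.911, 0.413, 0.002], [0.413, 0.911, -0.001], [-0.002, 0.0, -1.0]]
ft_force: [-0.2, 0.4, -0.3]
finger_gap: 0.0201
finger_force: 58.6
```

Emit:
play_rows(rot=[[0,0,0],[0,0,0],[0,0,0],[0,0,0],[0,0,0]], slide=[[0.01,0.027,0],[0.024,0.065,0],[0.038,0.105,0],[0.052,0.145,0],[0.065,0.179,0]], grip=[0.012,0.012,0.012,0.012,0.012])

```text
time_s: 15.45
tool_pos: [0.4534, 0.1022, 0.2593]
orientation: [[-0.911, 0.412, 0.001], [0.412, 0.911, 0.0], [-0.001, 0.001, -1.0]]
ft_force: [1.1, -0.7, -0.0]
finger_gap: 0.0203
finger_force: 58.7
```

Emit:
play_rows(rot=[[0,0,0],[0,0,0],[0,0,0],[0,0,0],[0,0,0]], slide=[[0.004,0.027,0],[0.008,0.053,0],[0.0115,0.074,0],[0.0115,0.074,0],[0.0115,0.074,0]], grip=[0.012,0.012,0.012,0.012,0.012])

```text
time_s: 15.95
tool_pos: [0.4735, 0.1725, 0.2587]
orientation: [[-0.911, 0.412, -0.0], [0.412, 0.911, -0.0], [-0.0, -0.0, -1.0]]
ft_force: [-0.2, -0.3, -0.3]
finger_gap: 0.0201
finger_force: 58.8
```

```bash
python3 - <<'E'
from h import *
o=st();print(np.round(o['orientation'],3).tolist())
p,d,W=snap('side','side10');p2,d2,W2=snap('scene','scene10')
for n,P,w in(('side',p,W),('scene',p2,W2)):
    hsv=cv2.cvtColor(P,cv2.COLOR_RGB2HSV)
    m=((hsv[...,0]>105)&(hsv[...,0]<130)&(hsv[...,1]>150)&(hsv[...,2]>40))&(w[...,2]>.12)&(w[...,1]>.1)&(w[...,0]<.6)
    q=w[m];print(n,len(q),q.min(0).round(3),q.max(0).round(3),q.mean(0).round(3))
cv2.imwrite('pics/m10.png',np.hstack([p[60:300,190:390,::-1],p2[60:300,210:410,::-1]]).repeat(2,0).repeat(2,1))
E
```

```text
t 15.95 p [0.4735 0.1725 0.2587] F [-0.2 -0.3 -0.3] gap 0.0201 gf 58.8
[[-0.911, 0.412, -0.0], [0.412, 0.911, -0.0], [-0.0, -0.0, -1.0]]
side 119 [0.464 0.156 0.239] [0.488 0.178 0.27 ] [0.474 0.163 0.253]
scene 108 [0.464 0.157 0.238] [0.489 0.177 0.265] [0.473 0.163 0.252]
```

View pics/m10.png

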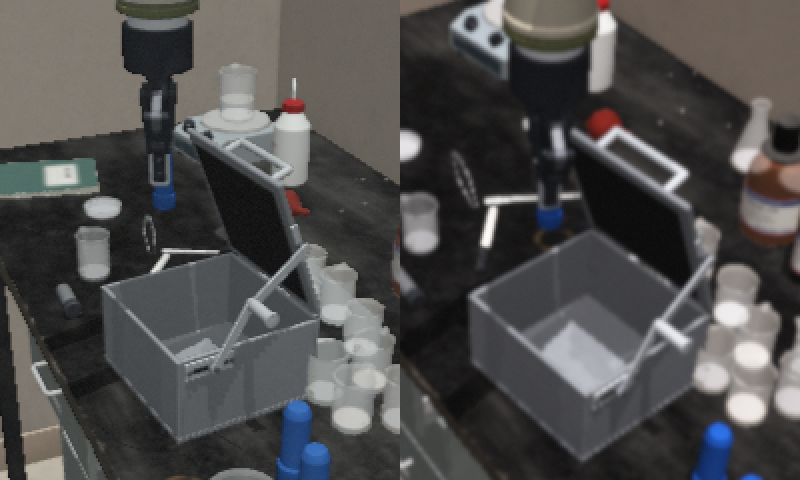

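The picture shows the tube held upright above the box opening, with the lid standing on its locked stay and the lid clear of the gripper.

Emit:
play_rows(rot=[[0,0,0],[0,0,0],[0,0,0],[0,0,0],[0,0,0]], slide=[[0,0,0.02],[0,0,0.05],[0,0,0.08],[0,0,0.11],[0,0,0.14]], grip=[0.012,0.012,0.012,0.012,0.012])

```text
time_s: 16.55
tool_pos: [0.4739, 0.1714, 0.1176]
orientation: [[-0.91, 0.414, 0.001], [0.414, 0.91, -0.0], [-0.001, 0.0, -1.0]]
ft_force: [0.7, 0.4, 0.1]
finger_gap: 0.02
finger_force: 58.7
```

Emit:
play_rows(rot=[[0,0,0],[0,0,0],[0,0,0],[0,0,0],[0,0,0]], slide=[[0,0,0.025],[0,0,0.045],[0,0,0.062],[0,0,0.075],[0,0,0.08]], grip=[0.012,0.012,0.012,0.012,0.012])

```text
time_s: 17.05
tool_pos: [0.473, 0.1716, 0.0371]
orientation: [[-0.91, 0.414, -0.002], [0.414, 0.91, -0.001], [0.001, -0.001, -1.0]]
ft_force: [0.2, 0.2, -0.9]
finger_gap: 0.0201
finger_force: 58.7
```

Emit:
play_rows(rot=[[0,0,0],[0,0,0],[0,0,0],[0,0,0]], slide=[[0,0,0.002],[0,0,0.004],[0,0,0.006],[0,0,0.008]], grip=[0.012,0.012,0.012,0.012])

```text
time_s: 17.45
tool_pos: [0.4745, 0.1727, 0.0309]
orientation: [[-0.911, 0.413, 0.001], [0.413, 0.911, 0.0], [-0.001, 0.001, -1.0]]
ft_force: [-0.8, 1.1, -0.1]
finger_gap: 0.0204
finger_force: 58.7
```

Emit:
play_rows(rot=[[0,0,0],[0,0,0],[0,0,0],[0,0,0]], slide=[[0,0,0.001],[0,0,0.002],[0,0,0.003],[0,0,0.003]], grip=[0.012,0.012,0.012,0.012])

```text
time_s: 17.85
tool_pos: [0.4738, 0.1725, 0.0272]
orientation: [[-0.911, 0.413, -0.0], [0.413, 0.911, -0.0], [0.0, -0.0, -1.0]]
ft_force: [-0.3, 0.3, -0.1]
finger_gap: 0.0202
finger_force: 58.7
```

Emit:
play_rows(rot=[[0,0,0],[0,0,0],[0,0,0]], slide=[[0,0,0.001],[0,0,0.0015],[0,0,0.0015]], grip=[0.012,0.012,0.012])

```text
time_s: 18.15
tool_pos: [0.4739, 0.1725, 0.0258]
orientation: [[-0.911, 0.413, -0.0], [0.413, 0.911, -0.0], [0.0, -0.0, -1.0]]
ft_force: [-0.2, -0.4, 0.2]
finger_gap: 0.02
finger_force: 58.8
```

Emit:
play_rows(rot=[[0,0,0],[0,0,0],[0,0,0]], slide=[[0,0,0.0005],[0,0,0.001],[0,0,0.001]], grip=[0.012,0.012,0.012])

```text
time_s: 18.45
tool_pos: [0.4742, 0.1725, 0.0257]
orientation: [[-0.911, 0.413, 0.0], [0.413, 0.911, -0.0], [-0.0, 0.0, -1.0]]
ft_force: [-2.5, -1.1, 9.0]
finger_gap: 0.0204
finger_force: 59.6
```

The tube is down on the floor (contact force 9 N). I'll open and rise.

Emit:
play_rows(rot=[[0,0,0],[0,0,0],[0,0,0],[0,0,0],[0,0,0]], slide=[[0,0,-0.0005],[0,0,-0.0005],[0,0,-0.0005],[0,0,-0.0005],[0,0,-0.0005]], grip=[0.022,0.026,0.032,0.04,0.045])

```text
time_s: 18.95
tool_pos: [0.474, 0.1725, 0.0253]
orientation: [[-0.911, 0.413, 0.0], [0.413, 0.911, 0.0], [-0.0, 0.0, -1.0]]
ft_force: [0.9, -0.4, -0.9]
finger_gap: 0.0448
finger_force: 0.0
```

Emit:
play_rows(rot=[[0,0,0],[0,0,0],[0,0,0],[0,0,0],[0,0,0]], slide=[[0,0,-0.01],[0,0,-0.03],[0,0,-0.055],[0,0,-0.085],[0,0,-0.12]], grip=[0.045,0.045,0.045,0.045,0.045])

```text
time_s: 19.45
tool_pos: [0.473, 0.1723, 0.1462]
orientation: [[-0.911, 0.413, -0.002], [0.413, 0.911, -0.0], [0.001, -0.001, -1.0]]
ft_force: [0.8, -1.0, 0.9]
finger_gap: 0.0448
finger_force: 0.0
```

Emit:
play_rows(rot=[[0,0,0],[0,0,0],[0,0,0],[0,0,0],[0,0,0]], slide=[[0,0,-0.03],[0,0,-0.06],[0,0,-0.09],[0,0,-0.12],[0,0,-0.12]], grip=[0.03,0.01,0,0,0])

```text
time_s: 19.95
tool_pos: [0.4759, 0.1731, 0.2715]
orientation: [[-0.911, 0.413, 0.008], [0.413, 0.911, 0.002], [-0.007, 0.005, -1.0]]
ft_force: [0.7, 0.2, -0.1]
finger_gap: 0.0001
finger_force: 0.0
```

```bash
python3 - <<'E'
from h import *
o=st();print(np.round(o['joint_positions'],2))
staymap(names=('side','scene'),tag='11',step=4)
for n in('side','scene'):
    z=np.load(f'pics/{n}11.npz');p=z['p'];w=world(n,z['d']);hsv=cv2.cvtColor(p,cv2.COLOR_RGB2HSV)
    m=((hsv[...,0]>105)&(hsv[...,0]<130)&(hsv[...,1]>150)&(hsv[...,2]>30))&(w[...,1]>.1)&(w[...,0]<.6)
    q=w[m];print(n,len(q),q.min(0).round(3) if len(q) else '',q.max(0).round(3) if len(q) else '')
p,d,W=snap('side','s12');p,d,W=np.load('pics/scene11.npz')['p'],0,0
cv2.imwrite('pics/m11.png',p[60:300,190:410,::-1].repeat(2,0).repeat(2,1))
for n in('side','scene'):
    z=np.load(f'pics/{n}11.npz');w=world(n,z['d']);B=(w-BO)@BR*1000
    m=(B[...,1]<-122)&(B[...,1]>-165)&(B[...,2]>145)&(B[...,2]<195)&(abs(B[...,0]+10)<35);q=B[m];print(n,len(q),q.min(0).round(),q.max(0).round(),q.mean(0).round(1))
E
```

```text
t 19.95 p [0.4759 0.1731 0.2715] F [ 0.7  0.2 -0.1] gap 0.0001 gf 0.0
[ 0.25 -0.15  1.67  0.    1.61 -0.9 ]
 272 ............................................0.........................
 268 ...........................................0..........................
 264 ............................................0.........................
 260 .............................................0........................
 256 ......................................................................
 252 ......................................................................
 248 ......................................................................
 244 ..............................................0.......................
 240 ..............................................00......................
 236 ..............................................100.....................
 232 ...............................................01.....................
 228 ...............................................000....................
 224 ...............................................002....................
 220
[... 3337 characters left out ...]
..
  44 ...........0..0........0...00........0........0...0..994875778899921..
  40 ............0.00....0.....0.0.0.....0...00...........994855588999922..
  36 ...........000........0.................0.0.....00...99345558.89992...
  32 ..............0....0...00.0........0..00.0...010.....994455555899000..
  28 ..................0..00.....0.0.......000.....0....0.099855555999910..
  24 ........................0.0.00...00...0.0..0...00.0..994845555889.0...
side 63 [0.466 0.158 0.048] [0.484 0.176 0.075]
scene 65 [0.467 0.16  0.049] [0.485 0.178 0.077]
side 102 [ -19. -157.  158.] [  -1. -122.  176.] [ -11.  -143.3  168.9]
scene 117 [ -17. -154.  156.] [   1. -123.  175.] [ -10.1 -141.3  168.6]
```

View pics/m11.png

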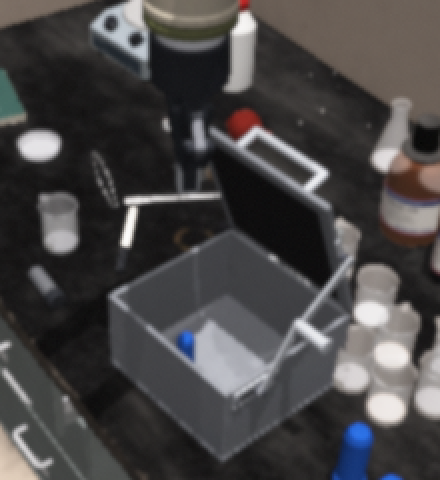

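The picture shows the blue tube standing upright in the box at (186,345) and the lid held by its locked stay. Now I'll bring the shut fingers to the knee pin, tilted 45°.

Emit:
play_rows(rot=[[0,0,8],[0,0,16],[0,0,24],[0,0,32],[0,0,40]], slide=[[-0.001,-0.02,0],[-0.002,-0.045,-0.005],[-0.004,-0.07,-0.005],[-0.005,-0.095,-0.005],[-0.0064,-0.12,-0.005]], grip=[0,0,0,0,0])

```text
time_s: 20.6
tool_pos: [0.4288, 0.0597, 0.2686]
orientation: [[-0.428, 0.904, -0.003], [0.904, 0.428, -0.0], [0.001, -0.003, -1.0]]
ft_force: [-0.1, 0.2, 0.3]
finger_gap: -0.0003
finger_force: 0.0
```

```bash
python3 -c "
from h import *
st();rel([.44,.012,.27],pose(6.4,-45))"
```

```text
t 20.6 p [0.4288 0.0597 0.2686] F [-0.1  0.2  0.3] gap -0.0003 gf 0.0
slide [-0.0479, -0.0103, -0.0014] rot [-44.7, -7.5, 17.9]
```

Emit:
play_rows(rot=[[-7.2,-1.2,2.9],[-14.4,-2.4,5.8],[-21.6,-3.6,8.6],[-28.8,-4.8,11.5],[-36,-6,14.4]], slide=[[-0.01,-0.002,0],[-0.02,-0.004,0],[-0.03,-0.006,0],[-0.04,-0.008,0],[-0.048,-0.01,0]], grip=[0,0,0,0,0])

```text
time_s: 21.1
tool_pos: [0.4811, 0.0088, 0.2656]
orientation: [[-0.184, 0.813, 0.553], [0.983, 0.155, 0.098], [-0.006, 0.561, -0.828]]
ft_force: [0.7, -0.0, -0.0]
finger_gap: 0.0002
finger_force: 0.0
```

```bash
python3 -c "
from h import *
o=st();print(np.round(o['joint_positions'],2));rel([.47,.0113,.225],pose(6.4,-45))"
```

```text
t 21.1 p [0.4811 0.0088 0.2656] F [ 0.7 -0.  -0. ] gap 0.0002 gf 0.0
[-0.29 -0.89  2.3   0.27  1.2  -0.51]
slide [0.0048, -0.0314, 0.0278] rot [-10.8, -2.4, 3.5]
```

The picture of joint angles shows q2 at its limit, so 45° is too much tilt this close in. I'll use 30° and follow the knee's arc instead.

```bash
python3 -c "
from h import *
rel([.515,.0145,.20],pose(6.4,-30));rel([.5233,.0154,.177],pose(6.4,-30))"
```

```text
slide [-0.0002, -0.0084, 0.0736] rot [4.1, -1.9, 3.7]
slide [-0.0007, -0.0144, 0.0973] rot [4.1, -1.9, 3.7]
```

Emit:
play_rows(rot=[[1,-0.5,1],[2,-1,2],[3,-1.5,3],[4,-1.9,3.7],[4,-1.9,3.7]], slide=[[0,-0.001,0.01],[0,-0.003,0.02],[0,-0.005,0.03],[0,-0.006,0.045],[0,-0.006,0.05]], grip=[0,0,0,0,0])

```text
time_s: 21.6
tool_pos: [0.5047, 0.0134, 0.2242]
orientation: [[-0.115, 0.858, 0.501], [0.993, 0.101, 0.055], [-0.004, 0.504, -0.864]]
ft_force: [-0.5, -0.4, -0.3]
finger_gap: -0.0003
finger_force: 0.0
```

```bash
python3 -c "
from h import *
o=st();print(np.round(o['joint_positions'],2),np.round(o['orientation'],3).tolist());rel([.5233,.0154,.177],pose(6.4,-30))"
```

```text
t 21.6 p [0.5047 0.0134 0.2242] F [-0.5 -0.4 -0.3] gap -0.0003 gf 0.0
[-0.19 -0.72  2.26  0.17  1.1  -0.34] [[-0.115, 0.858, 0.501], [0.993, 0.101, 0.055], [-0.004, 0.504, -0.864]]
slide [0.0001, -0.0076, 0.0502] rot [0.2, 0.1, 0.3]
```

Emit:
play_rows(rot=[[0,0,0],[0,0,0],[0,0,0],[0,0,0],[0,0,0]], slide=[[0,-0.001,0.012],[0,-0.002,0.027],[0,-0.003,0.042],[0,-0.003,0.055],[0,-0.003,0.062]], grip=[0,0,0,0,0])

```text
time_s: 22.1
tool_pos: [0.5334, 0.0161, 0.1703]
orientation: [[-0.115, 0.857, 0.502], [0.993, 0.101, 0.055], [-0.004, 0.505, -0.863]]
ft_force: [-0.4, 0.1, -0.7]
finger_gap: 0.0
finger_force: 0.0
```

```bash
python3 - <<'E'
from h import *
o=st();print(np.round(o['joint_positions'],2))
u=np.array(o['orientation'])[:,2];tip=np.array(o['tool_pos'])-.017*u;print('tip box',((tip-BO)@BR*1000).round(1),'u',(u@BR).round(2))
p,d,W=snap('side','side13')
B=(W-BO)@BR*1000;m=(B[...,1]<-118)&(B[...,1]>-175)&(B[...,2]>140)&(B[...,2]<260)&(abs(B[...,0]+10)<60)
dk=m&(p.max(-1)<110);li=m&~dk
print('dark',B[dk][:, [0,2]].min(0),B[dk].shape,'lowest',B[dk][np.argsort(B[dk][:,2])[:5]].round(0).tolist())
print('light',np.percentile(B[li],[3,50,97],axis=0).round(0).tolist())
cv2.imwrite('pics/m13.png',cv2.resize(p[130:290,230:400,::-1],None,fx=3,fy=3))
E
```

```text
t 22.1 p [0.5334 0.0161 0.1703] F [-0.4  0.1 -0.7] gap 0.0 gf 0.0
[-0.16 -0.58  2.27  0.17  0.94 -0.34]
tip box [ -15.  -142.4  185. ] u [ 0.51 -0.   -0.86]
dark [-69.81803702 158.22856498] (650, 3) lowest [[-8.0, -153.0, 158.0], [-3.0, -153.0, 159.0], [-13.0, -136.0, 161.0], [-1.0, -152.0, 163.0], [-15.0, -131.0, 164.0]]
light [[-32.0, -156.0, 162.0], [-14.0, -153.0, 177.0], [39.0, -118.0, 213.0]]
```

View pics/m13.png

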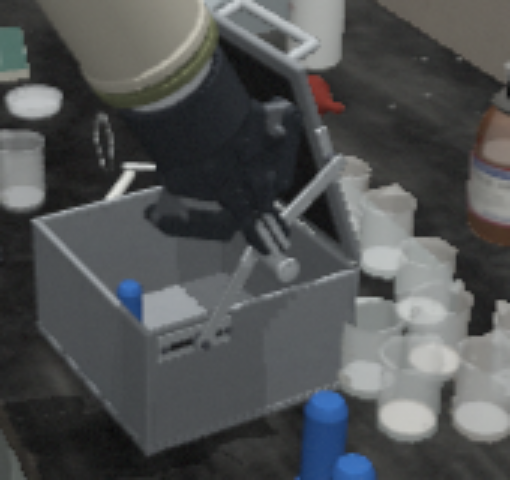

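The picture shows the shut fingertips just above the knee pin at (285,265), with the gripper body clear of the lid and the upper link. I'll press along the tool axis.

Emit:
play_rows(rot=[[0,0,0],[0,0,0],[0,0,0],[0,0,0],[0,0,0]], slide=[[0,0,0.006],[0,0,0.012],[0,0,0.017],[0,0,0.022],[0,0,0.027]], grip=[0,0,0,0,0])

```text
time_s: 22.65
tool_pos: [0.5482, 0.0173, 0.1492]
orientation: [[-0.114, 0.855, 0.505], [0.993, 0.101, 0.054], [-0.005, 0.508, -0.861]]
ft_force: [-0.3, -1.0, 0.9]
finger_gap: -0.0002
finger_force: 0.4
```

```bash
cat >> h.py <<'E'
def knee(tag):
    o=st();u=np.array(o['orientation'])[:,2];print('tip box',((np.array(o['tool_pos'])-.017*u-BO)@BR*1000).round(1),'M',np.round(o['moment'],2))
    staymap(names=('side',),tag=tag,step=5)
E
python3 -c "
from h import *
knee('14')"|head -44|cut -c1-62
```

```text
t 22.65 p [0.5482 0.0173 0.1492] F [-0.3 -1.   0.9] gap -0.000
tip box [  -0.2 -142.8  163.8] M [-0.04  0.13 -0.  ]
 325 99.............99.......................................
 320 99............9999......................................
 315 99..............99......................................
 310 899..............99.....................................
 305 799..............999....................................
 300 .89..9.............99...................................
 295 .....999...........99...................................
 290 ....999............99.............0.....................
 285 ....999.................................................
 280 .....99..............88.................................
 275 .....799.............888................................
 270 ......999............998878799..........................
 265 ......899...........8999887999......0...................
 260 .......999.........999998879998.........................
 255 ........99........899998879999..........................
 250 ........89.9....999999988.8999...................
[... 919 characters left out ...]
....0.............
 170 .......................7889998..22......................
 165 ........................888998..........................
 160 ........................8899889.........................
 155 ...........................8988.........................
 150 ...........................8999.............0...........
 145 .........................222888.........................
 140 .........................2221...............0...........
 135 ........................2212............................
 130 .......................22221............................
 125 .....................22222...................00.........
 120 ....................22222...............................
```

Emit:
play_rows(rot=[[0,0,0],[0,0,0],[0,0,0],[0,0,0],[0,0,0]], slide=[[0,0.001,0.004],[0,0.002,0.008],[0,0.002,0.012],[0,0.003,0.016],[0,0.003,0.02]], grip=[0,0,0,0,0])

```text
time_s: 23.2
tool_pos: [0.5609, 0.0187, 0.1333]
orientation: [[-0.114, 0.856, 0.505], [0.993, 0.101, 0.054], [-0.005, 0.508, -0.862]]
ft_force: [-1.8, 0.6, 0.7]
finger_gap: -0.0001
finger_force: 0.6
```

```bash
python3 -c "
from h import *
knee('15')"|sed -n '1,2p;18,48p'|cut -c1-62
```

```text
t 23.2 p [0.5609 0.0187 0.1333] F [-1.8  0.6  0.7] gap -0.0001
tip box [  12.5 -142.8  148. ] M [-0.01  0.36  0.04]
 250 .........999...........98998789980......................
 245 .........799..........99999.87999.......................
 240 ..........899........999898879899.......................
 235 ...........9.......99999999.89999..00...................
 230 ...........8899899999999999..9999.......................
 225 ............999999999999998..999........................
 220 ............89999999899999...9998.....2.................
 215 ............89989999989999...9998.....3.................
 210 ............889899999999999..999......22................
 205 ............888.89999998999.9998.....22.................
 200 ...........78787.898999999.99999.....2..................
 195 ..........599999....9999.9998998......2.................
 190 ...........999998....999999998..........................
 185 ...........99999999...9999999...........................
 180 .............8999999998998898............0..............
 175 ................999999989999888.........0........
[... 237 characters left out ...]
..................
 150 ..........................8899998..........0............
 145 ...........................789888..........0............
 140 ............................789888..........0...........
 135 ............................289988..........0...........
 130 ...........................2229988......................
 125 ........................22222288.............0..........
 120 .......................2222222...............0..........
 115 ......................2222221...........................
 110 ........0.0....0....122222......0......0.0.0............
 105 ...........10000000222221....0.0.000.....000.00.........
 100 .........00000101122221......0..00.........0..0.........
```

Emit:
play_rows(rot=[[0,0,0],[0,0,0],[0,0,0],[0,0,0],[0,0,0]], slide=[[0,0,0.004],[0,0,0.008],[0,0,0.011],[0,0,0.014],[0,0,0.016]], grip=[0,0,0,0,0])

```text
time_s: 23.75
tool_pos: [0.5689, 0.0196, 0.1196]
orientation: [[-0.114, 0.856, 0.505], [0.993, 0.101, 0.054], [-0.005, 0.508, -0.861]]
ft_force: [-0.3, 0.0, 0.4]
finger_gap: -0.0003
finger_force: 0.0
```

```bash
python3 -c "
from h import *
knee('16')"|sed -n '1,2p;18,48p'|cut -c1-62
```

```text
t 23.75 p [0.5689 0.0196 0.1196] F [-0.3  0.   0.4] gap -0.000
tip box [  20.6 -142.8  134.2] M [-0.07  0.21  0.02]
 250 .........99...............88............................
 245 ..........99.............9998...........................
 240 ..........999............899987889......................
 235 ...........999...........9998879998.....................
 230 ...........899.........999998788999.....................
 225 ............99........9999898.99998.....................
 220 ............799..9..989999998.79998.....................
 215 .............8999999999999998..998......................
 210 .............8899999999999988.9999......................
 205 .............799999999989999..8999......................
 200 ..............89999999999999..9999......................
 195 ..............889889999989999.9998......................
 190 .............877788899999.999.8995......................
 185 .............87887.898999.9999899.......................
 180 ............899998....9999899989........................
 175 ............89999999...999999998.................
[... 237 characters left out ...]
..................
 150 .......................8..88989888.......0..............
 145 ...........................8899888......................
 140 ...........................8889988.........1............
 135 ............................889998.........0............
 130 .............................89889..........0...........
 125 ...............................9999.........00..........
 120 .............................1199998.........0..........
 115 .........................2222228999.....................
 110 ..........0........0.2222222222288........00............
 105 ..........00.10.1002221222212............0..000.........
 100 ..........01101022222222221......00......00..0..........
```

The fingers feel no force and the knee has run ahead of them to about (27,118), so it is folding on by itself. I'll back off out of the lid's way.

Emit:
play_rows(rot=[[0,0,0],[0,0,0],[0,0,0],[0,0,0],[0,0,0]], slide=[[0,0,-0.02],[-0.01,0,-0.045],[-0.025,0,-0.07],[-0.04,0,-0.09],[-0.05,0,-0.1]], grip=[0,0,0,0,0])

```text
time_s: 24.3
tool_pos: [0.5245, -0.0366, 0.2091]
orientation: [[-0.114, 0.854, 0.508], [0.993, 0.101, 0.053], [-0.007, 0.511, -0.86]]
ft_force: [1.4, -0.6, 0.4]
finger_gap: 0.0001
finger_force: 0.0
```

Emit:
play_rows(rot=[[7,0,0],[14,0,0],[21,0,0],[28,0,0],[30,0,0]], slide=[[-0.01,-0.005,-0.01],[-0.02,-0.01,-0.02],[-0.03,0.01,-0.03],[-0.03,0.02,-0.04],[-0.03,0.03,-0.05]], grip=[0,0,0,0,0])

```text
time_s: 24.8
tool_pos: [0.5292, -0.0651, 0.2644]
orientation: [[-0.114, 0.993, 0.004], [0.993, 0.114, -0.004], [-0.005, 0.004, -1.0]]
ft_force: [-0.4, 0.8, 0.0]
finger_gap: -0.0
finger_force: 0.0
```

```bash
cat >> h.py <<'E'
def lid(tag):
    o=st();print(np.round(o['qvel'],2),np.round(o['joint_positions'],2))
    for n in('side','scene'):
        p,d,W=snap(n,n+tag);B=((W-BO)@BR*1000).reshape(-1,3);B=B[np.isfinite(B).all(1)&(abs(B[:,1])<95)&(abs(B[:,0])<140)&(B[:,2]>111)]
        print(n,len(B),'max z',np.percentile(B[:,2],99.5).round(0) if len(B) else '','lid med z',np.median(B[:,2]).round(0), 'frontmost x',np.percentile(B[:,0],1).round(0))
E
python3 -c "
from h import *
lid('17')"
```

```text
t 24.8 p [ 0.5292 -0.0651  0.2644] F [-0.4  0.8  0. ] gap -0.0 gf 0.0
[ 0.1   0.35 -0.58 -0.09  0.51  0.08] [-0.22 -0.07  1.61 -0.    1.6  -0.33]
side 1900 max z 225.0 lid med z 169.0 frontmost x -80.0
scene 3371 max z 219.0 lid med z 164.0 frontmost x -80.0
```

The lid is sinking. I'll wait for it.

Emit:
play_rows(rot=[[0,0,0],[0,0,0],[0,0,0],[0,0,0],[0,0,0]], slide=[[0,0,0],[0,0,0],[0,0,0],[0,0,0],[0,0,0]], grip=[0,0,0,0,0])

```text
time_s: 25.4
tool_pos: [0.5274, -0.0651, 0.2647]
orientation: [[-0.114, 0.993, 0.01], [0.993, 0.114, -0.004], [-0.005, 0.009, -1.0]]
ft_force: [0.2, 0.9, -0.9]
finger_gap: -0.0001
finger_force: 0.0
```

Emit:
play_rows(rot=[[0,0,0],[0,0,0],[0,0,0],[0,0,0],[0,0,0]], slide=[[0,0,0],[0,0,0],[0,0,0],[0,0,0],[0,0,0]], grip=[0,0,0,0,0])

```text
time_s: 25.9
tool_pos: [0.5279, -0.0649, 0.2647]
orientation: [[-0.114, 0.993, 0.009], [0.993, 0.115, -0.004], [-0.005, 0.009, -1.0]]
ft_force: [0.9, -0.2, 0.5]
finger_gap: 0.0001
finger_force: 0.0
```

Emit:
play_rows(rot=[[0,0,0],[0,0,0],[0,0,0],[0,0,0],[0,0,0]], slide=[[0,0,0],[0,0,0],[0,0,0],[0,0,0],[0,0,0]], grip=[0,0,0,0,0])

```text
time_s: 26.4
tool_pos: [0.5278, -0.065, 0.2647]
orientation: [[-0.114, 0.993, 0.009], [0.993, 0.114, -0.004], [-0.005, 0.009, -1.0]]
ft_force: [0.3, 0.3, 0.0]
finger_gap: 0.0001
finger_force: 0.0
```

Emit:
play_rows(rot=[[0,0,0],[0,0,0],[0,0,0],[0,0,0],[0,0,0]], slide=[[0,0,0],[0,0,0],[0,0,0],[0,0,0],[0,0,0]], grip=[0,0,0,0,0])

```text
time_s: 26.9
tool_pos: [0.5278, -0.065, 0.2647]
orientation: [[-0.114, 0.993, 0.01], [0.993, 0.114, -0.004], [-0.005, 0.009, -1.0]]
ft_force: [-0.1, -1.0, -0.8]
finger_gap: -0.0005
finger_force: 0.0
```

Emit:
play_rows(rot=[[0,0,0],[0,0,0],[0,0,0],[0,0,0],[0,0,0]], slide=[[0,0,0],[0,0,0],[0,0,0],[0,0,0],[0,0,0]], grip=[0,0,0,0,0])

```text
time_s: 27.4
tool_pos: [0.5278, -0.065, 0.2647]
orientation: [[-0.114, 0.993, 0.01], [0.993, 0.114, -0.004], [-0.005, 0.009, -1.0]]
ft_force: [-0.0, 0.1, -0.5]
finger_gap: -0.0001
finger_force: 0.0
```

Emit:
play_rows(rot=[[0,0,0],[0,0,0],[0,0,0],[0,0,0],[0,0,0]], slide=[[0,0,0],[0,0,0],[0,0,0],[0,0,0],[0,0,0]], grip=[0,0,0,0,0])

```text
time_s: 27.9
tool_pos: [0.5278, -0.065, 0.2647]
orientation: [[-0.114, 0.993, 0.009], [0.993, 0.114, -0.004], [-0.005, 0.009, -1.0]]
ft_force: [-1.1, -0.3, -0.6]
finger_gap: -0.0
finger_force: 0.0
```

```bash
python3 - <<'E'
from h import *
lid('18')
a=world('scene',np.load('pics/scene0.npz')['d']);b=world('scene',np.load('pics/scene18.npz')['d'])
for nm,(r0,r1,c0,c1) in dict(tall=(315,375,332,382),small=(155,190,205,235),vial=(192,212,202,222),tubes=(270,335,350,395),lid=(185,240,260,350)).items():
    print(nm,[np.nanmean(w[r0:r1,c0:c1].reshape(-1,3)[w[r0:r1,c0:c1].reshape(-1,3)[:,2]>.012],axis=0).round(4).tolist() for w in(a,b)])
E
```

```text
t 27.9 p [ 0.5278 -0.065   0.2647] F [-1.1 -0.3 -0.6] gap -0.0 gf 0.0
[-0.  0. -0. -0. -0. -0.] [-0.22 -0.08  1.62 -0.    1.59 -0.33]
side 3289 max z 159.0 lid med z 119.0 frontmost x -95.0
scene 5108 max z 159.0 lid med z 118.0 frontmost x -94.0
tall [[0.4332, -0.1478, 0.0549], [0.4334, -0.1477, 0.0548]]
small [[0.4755, 0.4633, 0.0469], [0.4755, 0.4634, 0.0465]]
vial [[0.4124, 0.3883, 0.0197], [0.4123, 0.3875, 0.0194]]
tubes [[0.5023, -0.1043, 0.0638], [0.5024, -0.1042, 0.0636]]
lid [[0.5243, 0.1501, 0.1155], [0.5242, 0.1501, 0.1156]]
```

The lid is fully shut, with its top at 119 mm and the handle top at 159 mm, as at the start. The bystanders haven't moved and the arm is clear.

```bash
python3 -c "
from workcell import bot
print(bot.hand_in())"
```

```text
the job is handed in; nothing more can be done
None
```

I handed the job in at about 28 s: the lid locked on its stay, the smallest blue tube was set upright in the box, and the lid then sank fully shut at its own pace, with the beakers and vial unmoved; no verdict came back.

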